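Uncap the bench socket and seat the tool holder's taper

TASK

Take the dust cap off the bench socket and stand it squarely, mouth down, on top of the other cap; then lift the slim-nosed tool holder out of the sloping rack and stand it upright in the socket with its taper fully home. Set both down rather than drop them, and leave the stubby holder in its rack hole.

Things in the scene. Friction and masses are not known exactly. Their poses are not given: they have to be found in the camera images.
- socket: Fixed round steel bench socket, 60 mm high. Origin: centre of its underside; z up. Base 84 mm dia, body 68 mm dia up to a flat shoulder at z = 36, neck 46 mm dia from there to the face at z = 60. Conical bore in the face: 33.6 mm dia at the face, 18 mm at its floor, z = 6. It matches the slim holder's taper with 0.5 mm radial play.
- socket_face (a point): Centre of the bore's mouth in the socket's flat top face, 60 mm above the bench. When the holder is fully home its flange rests flat on this face, and the holder's origin is 50 mm below this point.
- cap: Black plastic dust cap, about 90 g, over the socket's neck at the start, rim on its shoulder, 2 mm radial play; lifts straight off. Origin: centre of its mouth (lower rim); z up. Skirt 56 mm outer, 50 mm inner dia, 26 mm deep; shoulder ring at z = 30; above it a solid ribbed crown, 45 mm dia, z = 30 to 52, to grip.
- spare_cap: Identical loose cap standing mouth down on the bench beside the socket. Origin: centre of its mouth on the bench; z up. The other cap's 50 mm mouth fits over this one's 45 mm crown (edge chamfered) until its rim rests on this one's shoulder, 30 mm above the bench.
- rack: Fixed rack, base 100 x 205 mm. Origin: centre of its underside; y along its two holes, z up. Its 84 x 205 x 10 mm aluminium plate slopes: the face normal and the holders' axes lean 35 degrees from vertical towards the rack's -x, the robot's side. Two 34 mm through holes, mouth centres at x = 0, y = +55 and -55, z = 64 mm.
- slim_holder: Tool holder to seat: steel, about 0.45 kg, 113 mm long, in either rack hole, leaning 35 degrees to the robot, flange on the rack's face; draws out along its axis. Origin: centre of the taper's small end; z along the axis to the nose. Taper 18 mm dia at z = 0 to 32 at z = 48; flange 46 dia, z = 50 to 68; slim nose 32 dia, z = 68 to 113, to grip.
- stub_holder: The other holder, in the rack's other hole: same taper and flange, but a stubby nose 43 mm dia from z = 68 to 90 mm with a 20 mm spigot to z = 99 mm. Origin and axes as for the slim holder. It stays where it is.

How it is judged (in metres and radians):
On the way, in this order (a step that is already met when the one before it is completed fails the run):
1. the dust cap stands squarely, mouth down, on the other cap and is let go (horizontal distance between cap and spare_cap below 0.005 m and z of cap in the frame of spare_cap between 0.027 and 0.0325 m and angle between each of cap, spare_cap's own z axis and vertical below 0.06 rad and height (world z) of spare_cap below 0.004 m and contact force between the fingers and cap below 0.05 N and linear speed of cap below 0.02 m/s), for 0.2 s.
2. the slim holder stands upright in the socket, taper fully home, and is let go (horizontal distance between slim_holder and socket below 0.003 m and z of slim_holder in the frame of socket between 0.007 and 0.0125 m and angle between slim_holder's own z axis and vertical below 0.05 rad and contact force between the fingers and slim_holder below 0.05 N and linear speed of slim_holder below 0.02 m/s), for 0.2 s.
At the end, for the whole second after the job is handed in: Slim holder released, at rest in the socket: axis within 3 mm, tilt under 0.05 rad, flange within 2.5 mm of the face. Cap released, at rest mouth down on the other cap, itself on the bench: within 5 mm, rim 27 to 32.5 mm above the lower rim, both level to 0.06 rad. Stubby holder moved under 15 mm (all of step 1 and all of step 2 and distance of stub_holder from where it was at the start of the episode below 0.015 m); the robot touches nothing.
It fails at once if the cap is dropped (moves faster than 0.4 m/s while not held) (contact force between the fingers and cap below 0.05 N and linear speed of cap above 0.4 m/s).
It fails at once if the slim holder is dropped (moves faster than 0.4 m/s while not held) (contact force between the fingers and slim_holder below 0.05 N and linear speed of slim_holder above 0.4 m/s).
It fails at once if the stubby holder is moved more than 15 mm (distance of stub_holder from where it was at the start of the episode above 0.015 m).
It also fails if it takes over 54 s, if anything falls off the work surface, if the arm or the gripper's body presses on something with over 40 N, if the wrist force passes 120 N, or if a joint passes its speed limit or range.

ROBOT

A 6-joint arm with a two-finger parallel gripper is mounted at the origin on a cart in front of the work surface, level with it; the furniture and walls round the work are solid. World frame = base frame: x ahead of the robot, y to its left, z up, the work surface at z = 0. Lengths are in mm, angles in degrees, forces in N, time in s.
With the tool pointing down it reaches from about 300 to 850 mm from the base axis. Payload 4.2 kg.
Tool frame: the origin (TCP) lies at the very end of the fingers, on their centre line; the grasp point (between the pads) lies 19 mm behind it; z points along the fingers, y is the direction in which the jaws open and shut (so a half turn about z gives the same grasp; the last joint's range is limited). The gripper opens to 91 mm and grips with 3 to 60 N. Pads are 32 mm wide; open, the fingers measure 118 mm over their backs; the gripper's body (76 mm by 178 mm) begins 60 mm behind the grasp point.
Start: joints at [65.317, 18.312, 89.639, -0, 72.044, -1.146], TCP at [229.626, 527.176, 213.976] pointing down, gripper open.
Joint ranges: [-177.97, 177.97], [-48.28, 115.42], [12.27, 149.76], [-77.06, 257.06], [2.81, 150.46], [-146.56, 146.56]. Speed limits (degrees/s): [147.25, 147.25, 180, 180, 180, 180].

INTERFACE

Orientations are given as [roll, pitch, yaw] about the fixed x, y, z axes, in that order (R = Rz(yaw) Ry(pitch) Rx(roll)).
In Python, from workcell import telemetry, grab_frame, job gives the robot as it stands.
- The arm moves only by the tool drive_tool, never from a script. Its argument "moves" is a list of rows, each an object of numbers: "claw": the closure, from -1 (fully open) to 1 (shut); "dx", "dy", "dz": the shift along the tool's x, y, z in units of 20 mm (1.0 is 20 mm); "yaw": the turn about the tool's z in units of 0.15 rad (1.0 is 0.15 rad). In form: [{"claw": .., "dx": .., "dy": .., "dz": .., "yaw": ..}, ...]. A call has 1 to 5 rows; each row shifts and turns the pose as measured when the row begins, along the tool's axes as they then stand; what a row does not reach is not made up. A row lasts 1/8 s, in which the tool goes at most 62.5 mm and 10.7 degrees, less where a joint would pass 70% of its speed; a pose out of reach is approached as far as the arm can. A call with a number of a shift or a turn outside -1 to 1 is refused whole. A call with a gripper value outside its range is refused whole. The fingers move at their own pace and stop on an object; "grip_force" is the grip in N (left out, the last holds). Time passes only in rows, so rows that do not move let the fingers close. It gives the time, the measured TCP pose, the force and the opening at its end, in the units of the state.
- telemetry.state(): the state, without advancing time (a new reading comes with each control period).
- grab_frame(name): name is "side" or "top"; returns a dict with "color" (480x640x3 uint8, blue, green, red), "vertical_fov" (degrees; the focal length in pixels is half the picture's height over the tangent of half this angle, whatever the lens; pixels are square), "cx", "cy" (the principal point, pixels), "pose" (4x4, takes a point from camera to world coordinates). Camera axes: x right, y down, z forward; pixel columns grow to the right and rows downward; lengths in mm; the calibration is good to about 2 mm. A picture is of the moment at which its call begins. There is no depth.
- job.job_done(): hands the job in, once; it reports no verdict.
The state is a dict: "time_s": time; "qpos": joint angles; "qvel": joint speeds; "effort": joint torques, N m; "ee_pos": TCP position; "ee_rot": TCP orientation; "force": force on the tool from outside, world axes, zero at the start; "torque": the same for the moment, N m; "gripper_width": finger opening in mm.
Only numpy, scipy, OpenCV 4.12 (cv2) and the standard library are available. Lean on these libraries where they do the work, as an engineer would, in place of code of your own. Each camera call takes 0.05 s, during which the arm holds its last target.

## Working session

There is one attempt and no reset: what is moved stays moved. The work goes in short steps, Python scripts to look and compute and a tool call to move; the robot and the scene stay as the last step left them, time stands still between calls to the robot, and variables do not carry over. Pictures are saved under pics/ and viewed, and the job is handed in when it is done.

Besides the shell and the picture viewer there is one more tool, called after ">>>" as name(argument=value, ...), one argument or row to a line, values as JSON. drive_tool: Moves the arm, as the interface text tells. Its arguments: {"type":"object","properties":{"moves":{"type":"array"},"grip_force":{"type":"number"}},"required":["moves"]}

```bash
mkdir -p pics; cat > h.py <<'E'
import numpy as np, cv2
from workcell import telemetry, grab_frame, job
E
python3 - <<'E'
from h import *
import pickle
print(telemetry.state())
for n in("side","top"):
    f=grab_frame(n); cv2.imwrite(f"pics/{n}0.png",f["color"]); pickle.dump(f,open(f"{n}0.pkl","wb"))
    print(n,f["vertical_fov"],f["cx"],f["cy"],np.round(f["pose"],3).tolist(), [k for k in f])
E
```

```text
{'time_s': 0.0, 'qpos': array([ 6.53163047e+01,  1.83510097e+01,  8.97075360e+01, -1.62463306e-03,
        7.20428041e+01, -1.14921621e+00]), 'qvel': array([-0.08689811,  0.1199692 , -0.09993716,  0.09585238,  0.09005529,
        0.02390428]), 'effort': array([-1.70273648e-03, -4.12464023e+01, -2.31973457e+01,  7.25425500e-02,
        4.59456746e-02, -1.43071270e-04]), 'ee_pos': array([229.42254067, 526.6905771 , 213.1189502 ]), 'ee_rot': array([-1.79898640e+02, -4.88403525e-04,  1.56466023e+02]), 'force': array([ 0.78018846, -0.26991881,  0.67956995]), 'torque': array([-0.02542594, -0.05957382,  0.0366125 ]), 'gripper_width': 91.20064165642728}
side 43.90476345646655 318.4087976246678 234.67153266130646 [[-0.996, -0.024, 0.09, 444.283], [-0.092, 0.394, -0.915, 766.574], [-0.014, -0.919, -0.394, 440.248], [0.0, 0.0, 0.0, 1.0]] ['color', 'vertical_fov', 'cx', 'cy', 'pose']
top 48.68835564706649 307.60018391877753 246.16961495374107 [[-0.02, -0.985, 0.172, 344.006], [-1.0, 0.023, 0.017, -115.776], [-0.021, -0.171, -0.985, 937.35], [0.0, 0.0, 0.0, 1.0]] ['color', 'vertical_fov', 'cx', 'cy', 'pose']
```

View pics/side0.png

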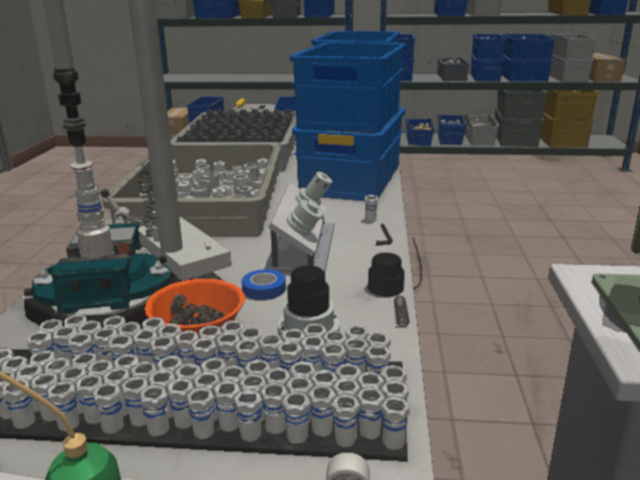

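View pics/top0.png

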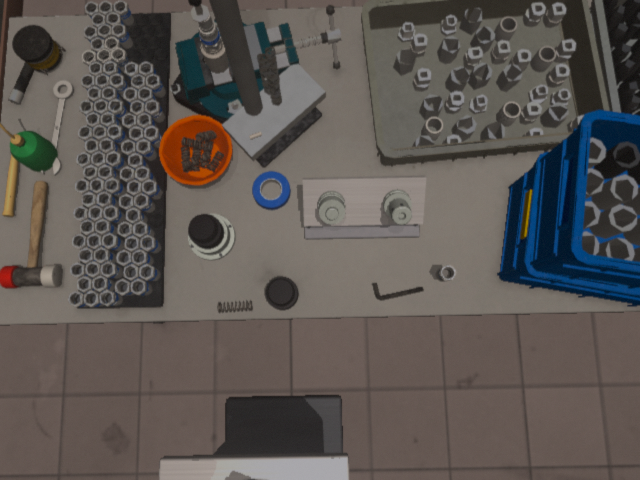

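```bash
cat >> h.py <<'E'
import pickle
def crop(f,x0,y0,w,h,s,name,pts=()):
    c=cv2.resize(f["color"][y0:y0+h,x0:x0+w],None,fx=s,fy=s,interpolation=cv2.INTER_CUBIC)
    cv2.imwrite("pics/"+name,c)
def K(f):
    F=240/np.tan(np.radians(f["vertical_fov"]/2)); return np.array([[F,0,f["cx"]],[0,F,f["cy"]],[0,0,1]])
def ray(f,u,v):
    d=f["pose"][:3,:3]@np.linalg.solve(K(f),[u,v,1]); return f["pose"][:3,3],d
def atz(f,u,v,z):
    o,d=ray(f,u,v); return o+d*(z-o[2])/d[2]
def proj(f,p):
    p=np.atleast_2d(p).astype(float); c=(p-f["pose"][:3,3])@f["pose"][:3,:3]; q=c@K(f).T; return q[:,:2]/q[:,2:]
E
python3 - <<'E'
from h import *
t=pickle.load(open("top0.pkl","rb"));s=pickle.load(open("side0.pkl","rb"))
crop(t,180,165,130,150,4,"t1.png");crop(t,290,165,150,90,5,"t2.png");crop(s,240,160,180,190,3,"s1.png")
print(atz(t,206,230,82),atz(t,281,292,52),atz(t,331,208,64),atz(t,398,208,64),atz(t,225,10,300),atz(t,250,100,300), atz(t,270,110,50))
E
```

```text
[524.33581865  66.24749539  82.        ] [421.79038157 -54.55317029  52.        ] [ 560.92824837 -141.67289352   64.        ] [ 558.06542786 -254.55995296   64.        ] [775.84638554  -1.65319408 300.        ] [647.47214578 -34.70563075 300.        ] [746.4466942  -38.56613016  50.        ]
```

View pics/t1.png

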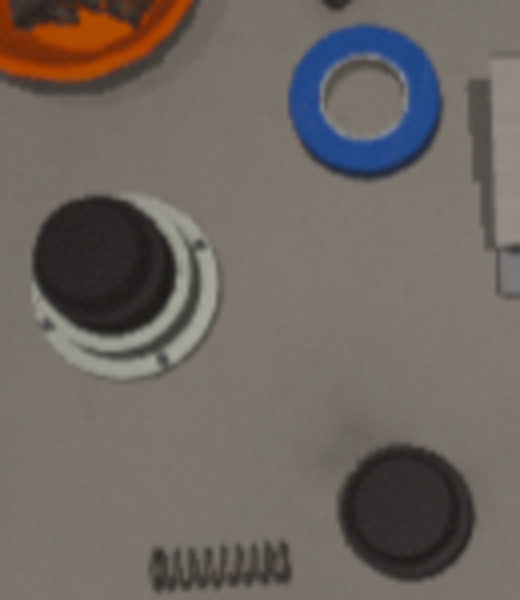

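View pics/t2.png

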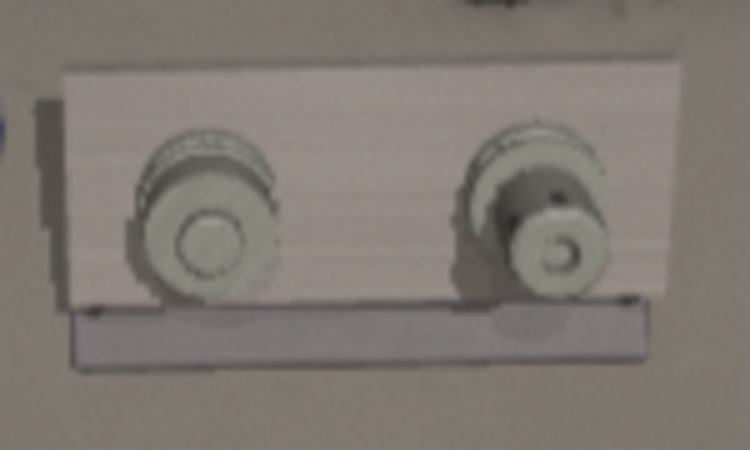

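View pics/s1.png

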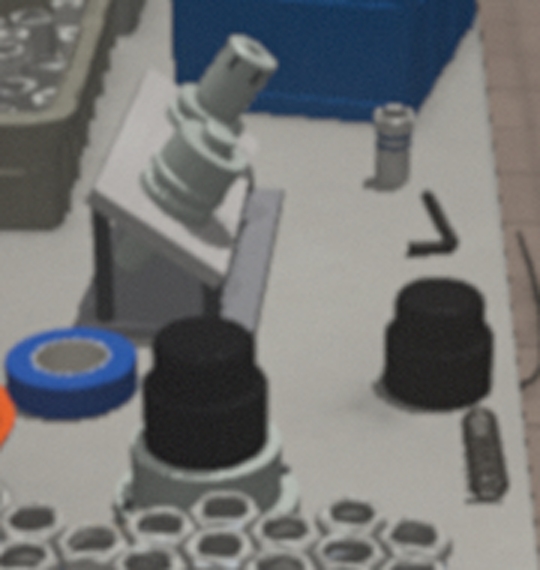

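```bash
cat >> h.py <<'E'
def circ(c,r,R=np.eye(3),n=60):
    a=np.linspace(0,2*np.pi,n); return np.array(c)+np.c_[r*np.cos(a),r*np.sin(a),0*a]@R.T
def overlay(f,curves,box,s,name):
    x0,y0,w,h=box
    c=cv2.resize(f["color"][y0:y0+h,x0:x0+w],None,fx=s,fy=s,interpolation=cv2.INTER_CUBIC)
    for p,col in curves:
        q=(proj(f,p)+0.5-[x0,y0])*s-0.5
        cv2.polylines(c,[np.round(q).astype(int)],False,col,1,cv2.LINE_AA)
    cv2.imwrite("pics/"+name,c)
def holderR(yaw):
    a=np.radians(35);c,s=np.cos(yaw),np.sin(yaw)
    return np.array([[c,-s,0],[s,c,0],[0,0,1]])@np.array([[np.cos(a),0,-np.sin(a)],[0,1,0],[np.sin(a),0,np.cos(a)]])
E
cat > ov.py <<'E'
from h import *
t=pickle.load(open("top0.pkl","rb"));s=pickle.load(open("side0.pkl","rb"))
sock=np.array(atz(t,202.5,228,88)[:2]); spare=np.array(atz(t,280.5,290.8,52)[:2])
# slim: nose end pixel
import sys
yaw=np.radians(float(sys.argv[1]) if len(sys.argv)>1 else 0)
R=holderR(yaw)
zn=64+63*np.cos(np.radians(35))
end=atz(t,402,215.6,zn); mouth=end-63*R[:,2]
print("sock",sock,"spare",spare,"end",end,"mouth",mouth)
G=(0,255,0);Rd=(0,0,255)
C=[(circ([*sock,88],22.5),G),(circ([*sock,36],34),Rd),(circ([*sock,66],28),(255,255,0)),(circ([*sock,0],42),Rd),(circ([*spare,52],22.5),G),(circ([*spare,0],28),Rd)]
H=[(circ(mouth+R[:,2]*63,16,R),G),(circ(mouth+R[:,2]*18,23,R),Rd),(circ(mouth,23,R),Rd),(circ(mouth,17,R),Rd)]
m2=mouth+110*np.array([-np.sin(yaw),np.cos(yaw),0])
H+=[(circ(m2+R[:,2]*40,21.5,R),G),(circ(m2,23,R),Rd)]
cnr=[mouth+55*np.array([-np.sin(yaw),np.cos(yaw),0])+R@np.array([a,b,0.]) for a,b in((-42,-102.5),(42,-102.5),(42,102.5),(-42,102.5),(-42,-102.5))]
H.append((np.array(cnr),(255,0,255)))
overlay(t,C,(180,165,130,150),4,"o_t1.png");overlay(t,H,(290,165,150,90),5,"o_t2.png");overlay(s,C+H,(240,160,180,190),3,"o_s1.png")
E
python3 ov.py 0
```

```text
sock [526.5656271   70.78415564] spare [423.8149237 -53.7396732] end [ 532.90391418 -252.05687012  115.60657879] mouth [ 569.03922967 -252.05687012   64.        ]
```

View pics/o_t1.png

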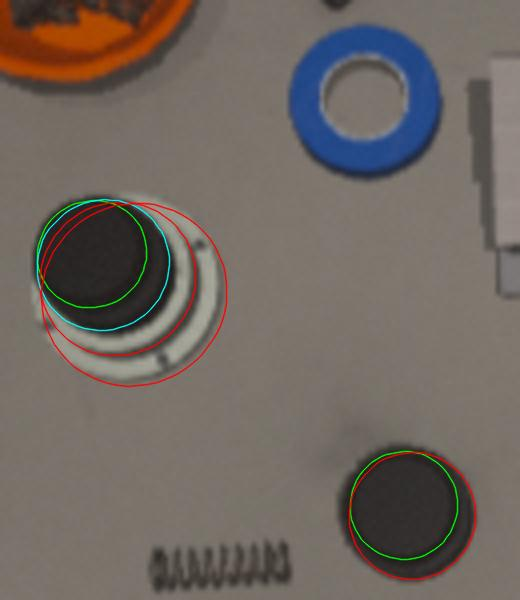

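View pics/o_t2.png

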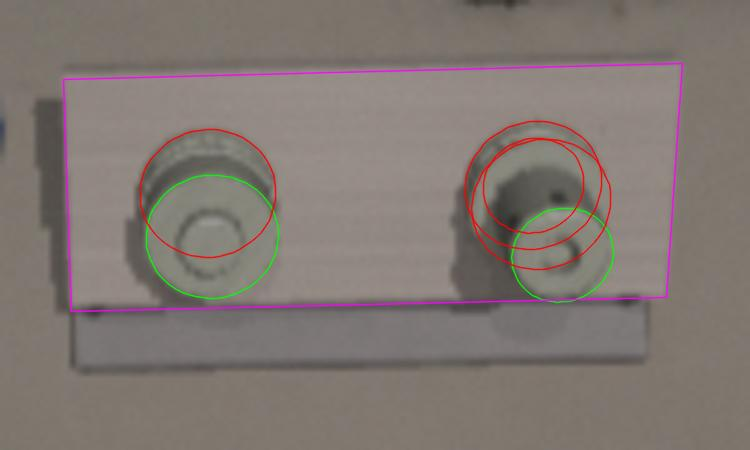

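View pics/o_s1.png

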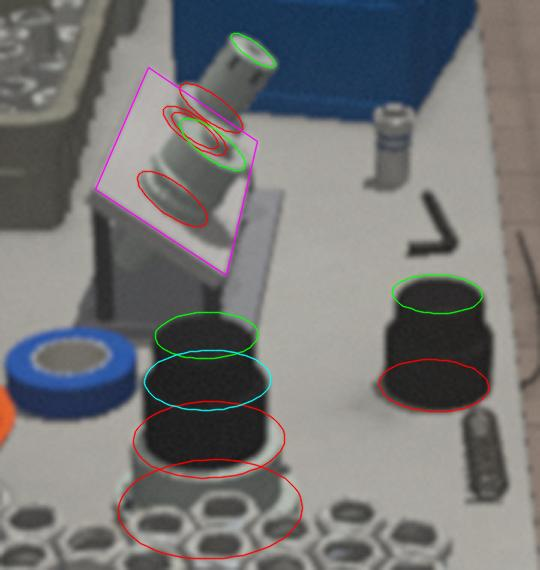

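```bash
cat > fit.py <<'E'
from h import *
from scipy.optimize import minimize
t=pickle.load(open("top0.pkl","rb"));s=pickle.load(open("side0.pkl","rb"))
def blob(f,pt,th):
    g=f["color"].max(2); m=(cv2.resize(g,None,fx=4,fy=4,interpolation=cv2.INTER_CUBIC)<th).astype(np.uint8)
    n,l=cv2.connectedComponents(m); k=l==l[pt[1]*4,pt[0]*4]; ys,xs=np.nonzero(k); return k,(xs.min()/4,xs.max()/4,ys.min()/4,ys.max()/4,k.sum()/16)
def ext(f,x,y,z0):
    P=np.vstack([circ([x,y,z0],28),circ([x,y,z0+29],28),circ([x,y,z0+51],22.5)])
    q=proj(f,P)+.5; return q.min(0)[0],q.max(0)[0],q.min(0)[1],q.max(0)[1],cv2.contourArea(cv2.convexHull(q.astype(np.float32)))
for nm,z0,p0,pt,ps in(("sock",36,(527,71),(202,228),(308,290)),("spare",0,(424,-54),(280,290),(386,275))):
    bs=[]
    for th in(60,75,90): 
        a=blob(t,pt,th)[1];b=blob(s,ps,th)[1];print(nm,th,np.round(a,1),np.round(b,1))
        bs=bs+[(a,b)]
    a,b=bs[1]
    r=lambda p,w:sum(((np.array(ext(f,*p,z0))-o)[:4]**2).sum()*k for f,o,k in((t,a,w[0]),(s,b,w[1])))
    for w in((1,0),(0,1),(1,1)):
        m=minimize(r,p0,args=(w,),method="Nelder-Mead");print(w,m.x,m.fun)
    print(np.round(ext(t,*m.x,z0),1),np.round(ext(s,*m.x,z0),1))
E
python3 fit.py
```

```text
sock 60 [188.5 223.5 214.5 248.2 914.6] [ 288.   328.2  255.2  316.2 1788.2]
sock 75 [188.2 223.8 214.  248.5 945.5] [ 282.   328.5  254.2  316.5 1885.4]
sock 90 [188.  224.  213.8 248.8 975.4] [ 266.2  328.8  228.5  317.  2859.6]
(1, 0) [529.34877526  73.30076559] 0.6224647029045743
(0, 1) [533.51670179  57.85263076] 74.08347081294326
(1, 1) [531.20876884  69.16863067] 123.69274713455297
[190.4 226.4 212.4 247.8 995.3] [ 284.9  327.1  264.2  316.2 1908.2]
spare 60 [265.2 298.  276.8 309.5 831.8] [ 367.8  403.2  253.5  296.2 1276. ]
spare 75 [264.8 298.5 276.2 310.  878.5] [ 367.   403.8  253.2  296.5 1327.4]
spare 90 [264.5 298.8 275.8 310.2 920.6] [ 365.5  404.   253.   297.  1381.6]
(1, 0) [423.67753374 -52.5808237 ] 0.12997290152225996
(0, 1) [423.41480044 -53.48486922] 1.4351156894767014
(1, 1) [423.53796798 -52.77308695] 1.702518130112812
[265.1 298.4 276.4 310.  871.4] [ 366.7  403.9  252.5  297.5 1452.5]
```

```bash
cat > ov2.py <<'E'
from h import *
t=pickle.load(open("top0.pkl","rb"));s=pickle.load(open("side0.pkl","rb"))
import sys
sx,sy,mx,my,yaw=map(float,sys.argv[1:6]);yaw=np.radians(yaw)
R=holderR(yaw); mouth=np.array([mx,my,64.])
G=(0,255,0);Rd=(0,0,255)
C=[(circ([sx,sy,88],22.5),G),(circ([sx,sy,36],34),Rd),(circ([sx,sy,66],28),(255,255,0)),(circ([sx,sy,0],42),Rd)]
H=[(circ(mouth+R[:,2]*63,16,R),G),(circ(mouth+R[:,2]*18,23,R),Rd),(circ(mouth,23,R),Rd)]
yv=np.array([-np.sin(yaw),np.cos(yaw),0])
m2=mouth+110*yv
H+=[(circ(m2+R[:,2]*40,21.5,R),G),(circ(m2,23,R),Rd),(circ(m2+R[:,2]*49,10,R),G)]
H.append((np.array([mouth+55*yv+R@np.array([a,b,0.]) for a,b in((-42,-102.5),(42,-102.5),(42,102.5),(-42,102.5),(-42,-102.5))]),(255,0,255)))
overlay(t,C,(180,205,60,60),9,"o_t1.png");overlay(t,H,(290,165,150,90),5,"o_t2.png");overlay(s,C+H,(240,160,120,190),4,"o_s1.png")
E
python3 ov2.py 529.3 73.3 569 -251 1
```

```text
(no output)
```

View pics/o_t1.png

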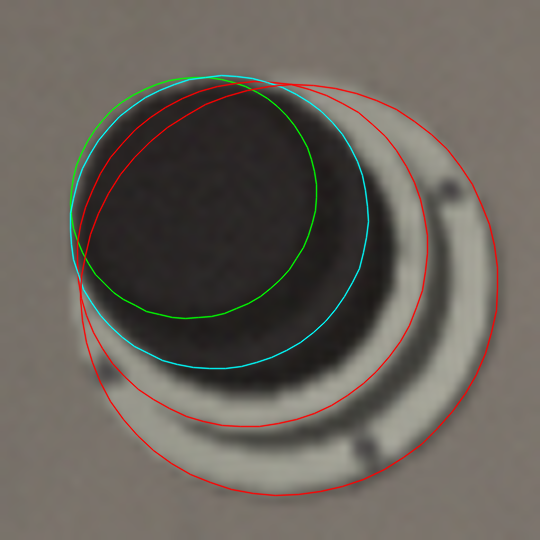

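View pics/o_t2.png

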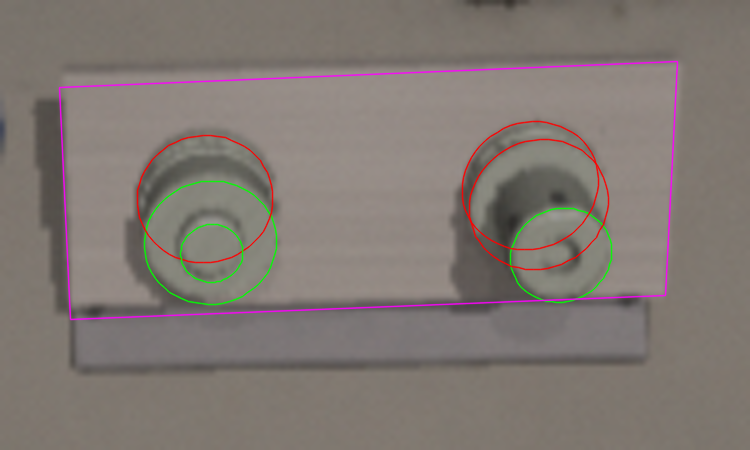

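View pics/o_s1.png

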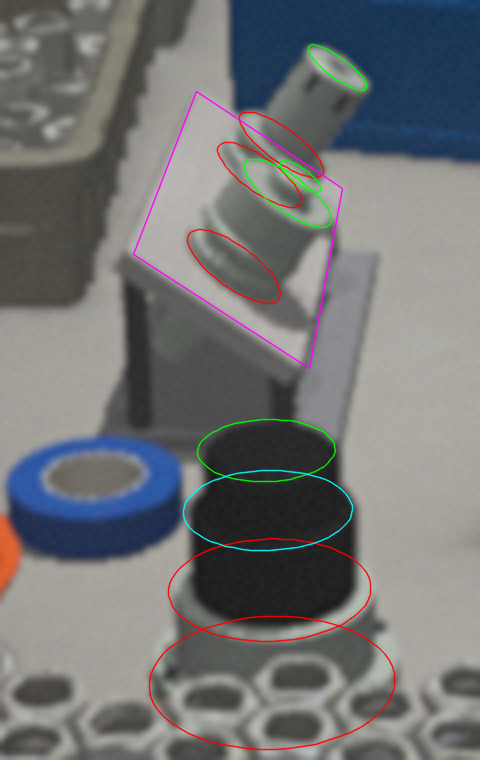

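>>> drive_tool(
  moves=[
    {"claw":-1,"dx":0,"dy":0,"dz":0,"yaw":1},
    {"claw":-1,"dx":0,"dy":0,"dz":0,"yaw":1},
    {"claw":-1,"dx":0,"dy":0,"dz":0,"yaw":1},
    {"claw":-1,"dx":0,"dy":0,"dz":0,"yaw":1},
    {"claw":-1,"dx":0,"dy":0,"dz":0,"yaw":1},
  ],
  grip_force=20,
)

```text
time_s: 0.72
ee_pos: [228.8, 525.3, 210.5]
ee_rot: [-179.7, 0.3, 112.1]
force: [0.0, 0.4, -0.2]
gripper_width: 91.0
```

```bash
cat > go.py <<'E'
from h import *
import sys
from scipy.spatial.transform import Rotation as Ro
s=telemetry.state(); R=Ro.from_euler("xyz",s["ee_rot"],degrees=True).as_matrix()
g=np.array([float(a) for a in sys.argv[1:4]])
print("t",round(s["time_s"],2),"pos",np.round(s["ee_pos"],1),"rot",np.round(s["ee_rot"],1),"F",np.round(s["force"],1),"w",round(s["gripper_width"],1),"q",np.round(s["qpos"],0))
print("units",np.round(R.T@(g-s["ee_pos"])/20,2))
E
python3 go.py 528.5 73.3 200
```

```text
t 0.72 pos [228.8 525.3 210.5] rot [-179.7    0.3  112.1] F [ 0.   0.4 -0.2] w 91.0 q [65. 18. 90. -0. 72. 43.]
units [-26.57   5.39   0.63]
```

>>> drive_tool(
  moves=[
    {"claw":-1,"dx":-1,"dy":0.2,"dz":-0.05,"yaw":0},
    {"claw":-1,"dx":-1,"dy":0.2,"dz":-0.05,"yaw":0},
    {"claw":-1,"dx":-1,"dy":0.2,"dz":-0.05,"yaw":0},
    {"claw":-1,"dx":-1,"dy":0.2,"dz":-0.05,"yaw":0},
    {"claw":-1,"dx":-1,"dy":0.2,"dz":-0.05,"yaw":0},
  ],
)

```text
time_s: 1.35
ee_pos: [288.8, 433.1, 215.6]
ee_rot: [-179.6, 0.5, 112.5]
force: [0.5, -0.2, -0.5]
gripper_width: 91.5
```

>>> drive_tool(
  moves=[
    {"claw":-1,"dx":-1,"dy":0.2,"dz":-0.05,"yaw":0},
    {"claw":-1,"dx":-1,"dy":0.2,"dz":-0.05,"yaw":0},
    {"claw":-1,"dx":-1,"dy":0.2,"dz":-0.05,"yaw":0},
    {"claw":-1,"dx":-1,"dy":0.2,"dz":-0.05,"yaw":0},
    {"claw":-1,"dx":-1,"dy":0.2,"dz":-0.05,"yaw":0},
  ],
)

```text
time_s: 1.98
ee_pos: [349.7, 338.7, 222.7]
ee_rot: [-179.7, 0.5, 112.5]
force: [1.1, -1.0, 0.7]
gripper_width: 91.0
```

```bash
python3 go.py 528.5 73.3 200
```

```text
t 1.98 pos [349.7 338.7 222.7] rot [-179.7    0.5  112.5] F [ 1.1 -1.   0.7] w 91.0 q [43. 10. 99. -0. 71. 21.]
units [-15.67   3.18   1.25]
```

>>> drive_tool(
  moves=[
    {"claw":-1,"dx":-1,"dy":0.2,"dz":0,"yaw":0},
    {"claw":-1,"dx":-1,"dy":0.2,"dz":0,"yaw":0},
    {"claw":-1,"dx":-1,"dy":0.2,"dz":0,"yaw":0},
    {"claw":-1,"dx":-1,"dy":0.2,"dz":0,"yaw":0},
    {"claw":-1,"dx":-1,"dy":0.2,"dz":0,"yaw":0},
  ],
)

```text
time_s: 2.6
ee_pos: [409.0, 244.1, 224.8]
ee_rot: [-179.8, 0.5, 112.5]
force: [-0.0, -0.3, 0.8]
gripper_width: 91.0
```

>>> drive_tool(
  moves=[
    {"claw":-1,"dx":-1,"dy":0.2,"dz":0,"yaw":0},
    {"claw":-1,"dx":-1,"dy":0.2,"dz":0,"yaw":0},
    {"claw":-1,"dx":-1,"dy":0.2,"dz":0,"yaw":0},
    {"claw":-1,"dx":-1,"dy":0.2,"dz":0,"yaw":0},
    {"claw":-1,"dx":-1,"dy":0.2,"dz":0,"yaw":0},
  ],
)

```text
time_s: 3.22
ee_pos: [466.7, 149.4, 226.9]
ee_rot: [-179.9, 0.6, 112.5]
force: [0.7, 0.4, -0.1]
gripper_width: 91.3
```

```bash
python3 go.py 528.5 73.3 140
```

```text
t 3.23 pos [466.7 149.4 226.9] rot [-179.9    0.6  112.5] F [ 0.7  0.4 -0.1] w 91.3 q [17. 10. 99. -1. 71. -6.]
units [-4.66  1.41  4.39]
```

>>> drive_tool(
  moves=[
    {"claw":-1,"dx":-1,"dy":0.3,"dz":0,"yaw":0},
    {"claw":-1,"dx":-1,"dy":0.3,"dz":0,"yaw":0},
    {"claw":-1,"dx":-1,"dy":0.3,"dz":0.5,"yaw":0},
    {"claw":-1,"dx":-1,"dy":0.3,"dz":1,"yaw":0},
    {"claw":-1,"dx":0,"dy":0,"dz":1,"yaw":0},
  ],
)

```text
time_s: 3.85
ee_pos: [521.3, 74.0, 179.5]
ee_rot: [179.8, 0.7, 112.4]
force: [-0.4, -0.7, -0.1]
gripper_width: 90.9
```

>>> drive_tool(
  moves=[
    {"claw":-1,"dx":0,"dy":0,"dz":0.8,"yaw":0},
    {"claw":-1,"dx":0,"dy":0,"dz":0,"yaw":0},
  ],
)

```text
time_s: 4.1
ee_pos: [519.7, 70.7, 162.1]
ee_rot: [179.9, 0.7, 112.3]
force: [0.6, 0.4, -0.5]
gripper_width: 91.1
```

```bash
python3 go.py 528.5 73.3 70; python3 - <<'E'
from h import *
for n in("side","top"):
    f=grab_frame(n); pickle.dump(f,open(n+"1.pkl","wb")); crop(f,*((240,140,150,190,3) if n=="side" else (160,150,140,120,5)),n+"1.png")
E
```

```text
t 4.1 pos [519.7  70.7 162.1] rot [179.9   0.7 112.3] F [ 0.6  0.4 -0.5] w 91.1 q [  7.  16. 101.  -1.  63. -15.]
units [0.01 0.45 4.6 ]
```

View pics/side1.png

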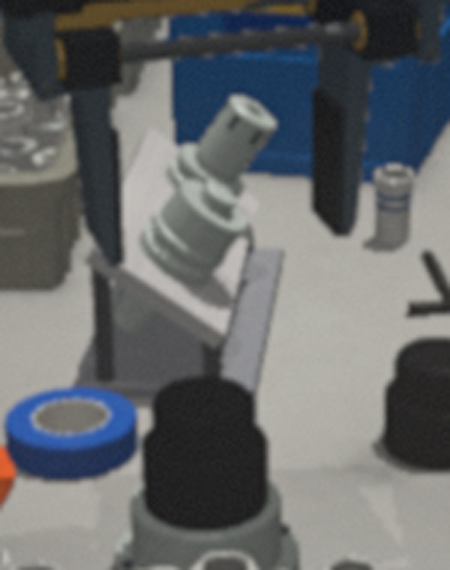

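View pics/top1.png

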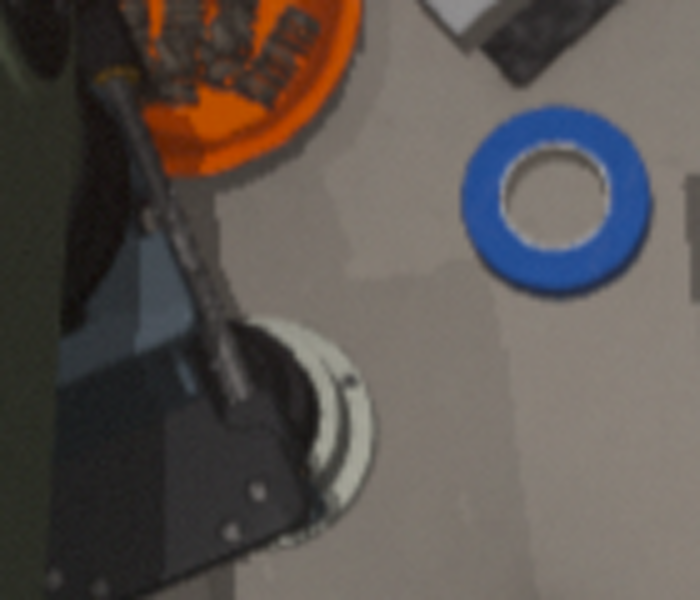

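>>> drive_tool(
  moves=[
    {"claw":-1,"dx":0,"dy":0.25,"dz":1,"yaw":0},
    {"claw":-1,"dx":0,"dy":0.2,"dz":1,"yaw":0},
    {"claw":-1,"dx":0,"dy":0,"dz":1,"yaw":0},
    {"claw":-1,"dx":0,"dy":0,"dz":0.6,"yaw":0},
    {"claw":-1,"dx":0,"dy":0,"dz":0,"yaw":0},
  ],
)

```text
time_s: 4.82
ee_pos: [533.8, 73.6, 95.5]
ee_rot: [179.1, 0.9, 112.4]
force: [0.5, 0.5, -0.0]
gripper_width: 91.0
```

```bash
python3 go.py 528.5 73.3 70
```

```text
t 4.83 pos [533.8  73.6  95.5] rot [179.1   0.9 112.4] F [ 0.5  0.5 -0. ] w 91.0 q [  7.  21. 105.  -1.  53. -15.]
units [ 0.11 -0.27  1.27]
```

>>> drive_tool(
  moves=[
    {"claw":-1,"dx":0.1,"dy":-0.27,"dz":0.6,"yaw":0},
    {"claw":-1,"dx":0,"dy":0,"dz":0.4,"yaw":0},
    {"claw":-1,"dx":0,"dy":0,"dz":0,"yaw":0},
  ],
)

```text
time_s: 5.2
ee_pos: [529.0, 73.3, 75.8]
ee_rot: [178.9, 1.0, 112.4]
force: [-0.2, 0.0, 0.8]
gripper_width: 91.2
```

```bash
python3 go.py 528.5 73.3 70
```

```text
t 5.2 pos [529.   73.3  75.8] rot [178.9   1.  112.4] F [-0.2  0.   0.8] w 91.2 q [  7.  21. 107.  -1.  50. -15.]
units [ 0.01 -0.03  0.29]
```

>>> drive_tool(
  moves=[
    {"claw":-1,"dx":0,"dy":0,"dz":0.2,"yaw":0},
    {"claw":0,"dx":0,"dy":0,"dz":0,"yaw":0},
    {"claw":1,"dx":0,"dy":0,"dz":0,"yaw":0},
    {"claw":1,"dx":0,"dy":0,"dz":0,"yaw":0},
    {"claw":1,"dx":0,"dy":0,"dz":0,"yaw":0},
  ],
  grip_force=20,
)

```text
time_s: 5.82
ee_pos: [529.9, 73.4, 72.2]
ee_rot: [178.8, 1.0, 112.4]
force: [-1.0, 0.6, 0.9]
gripper_width: 54.0
```

```bash
python3 go.py 528.5 73.3 70
```

```text
t 5.83 pos [529.9  73.4  72.2] rot [178.8   1.  112.4] F [-1.   0.6  0.9] w 54.0 q [  7.  22. 107.  -1.  50. -15.]
units [ 0.03 -0.07  0.11]
```

>>> drive_tool(
  moves=[
    {"claw":1,"dx":0,"dy":0,"dz":0,"yaw":0},
    {"claw":1,"dx":0,"dy":0,"dz":0,"yaw":0},
    {"claw":1,"dx":0,"dy":0,"dz":0,"yaw":0},
  ],
)

```text
time_s: 6.2
ee_pos: [529.9, 73.3, 72.3]
ee_rot: [178.8, 1.0, 112.4]
force: [0.2, -0.4, -1.3]
gripper_width: 44.2
```

```bash
python3 go.py 528.5 73.3 70
```

```text
t 6.2 pos [529.9  73.3  72.3] rot [178.8   1.  112.4] F [ 0.2 -0.4 -1.3] w 44.2 q [  7.  22. 107.  -1.  50. -15.]
units [ 0.03 -0.07  0.11]
```

>>> drive_tool(
  moves=[
    {"claw":1,"dx":0,"dy":0,"dz":-0.5,"yaw":0},
    {"claw":1,"dx":0,"dy":0,"dz":-0.7,"yaw":0},
    {"claw":1,"dx":0,"dy":0,"dz":-0.8,"yaw":0},
    {"claw":1,"dx":0,"dy":0,"dz":-0.8,"yaw":0},
    {"claw":1,"dx":0,"dy":0,"dz":0,"yaw":0},
  ],
)

```text
time_s: 6.82
ee_pos: [528.9, 74.0, 133.1]
ee_rot: [178.7, 1.0, 112.4]
force: [-0.7, 0.1, -1.3]
gripper_width: 44.2
```

```bash
python3 go.py 424.2 -52.9 125;python3 - <<'E'
from h import *
for n in("side","top"):
    f=grab_frame(n); pickle.dump(f,open(n+"2.pkl","wb")); crop(f,*((240,140,180,190,3) if n=="side" else (160,150,140,120,5)),n+"2.png")
E
```

```text
t 6.83 pos [528.9  74.  133.1] rot [178.7   1.  112.4] F [-0.7  0.1 -1.3] w 44.2 q [  7.  18. 103.  -1.  58. -15.]
units [-3.86 -7.27  0.31]
```

View pics/side2.png

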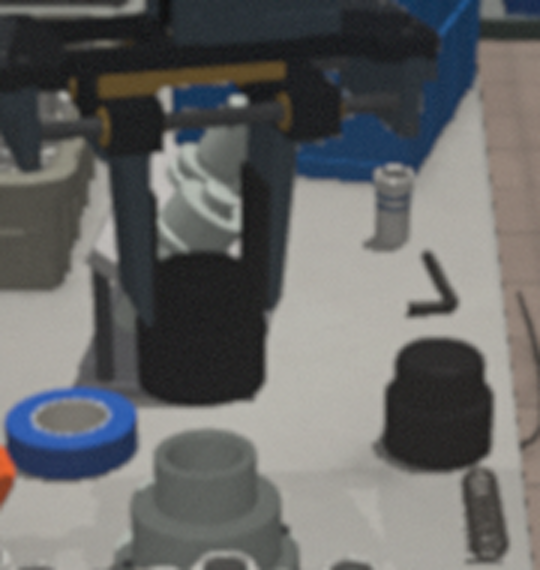

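>>> drive_tool(
  moves=[
    {"claw":1,"dx":-0.4,"dy":-0.8,"dz":0,"yaw":0},
    {"claw":1,"dx":-0.5,"dy":-0.9,"dz":0,"yaw":0},
    {"claw":1,"dx":-0.5,"dy":-0.9,"dz":0,"yaw":0},
    {"claw":1,"dx":-0.5,"dy":-0.9,"dz":0,"yaw":0},
    {"claw":1,"dx":-0.5,"dy":-0.9,"dz":0,"yaw":0},
  ],
)

```text
time_s: 7.55
ee_pos: [458.4, -9.6, 128.8]
ee_rot: [179.2, 0.9, 112.5]
force: [-0.1, 0.3, -0.5]
gripper_width: 44.6
```

>>> drive_tool(
  moves=[
    {"claw":1,"dx":-0.5,"dy":-0.9,"dz":0,"yaw":0},
    {"claw":1,"dx":-0.3,"dy":-0.6,"dz":0,"yaw":0},
    {"claw":1,"dx":0,"dy":0,"dz":0,"yaw":0},
  ],
)

```text
time_s: 7.92
ee_pos: [433.3, -39.3, 128.8]
ee_rot: [179.2, 0.9, 112.3]
force: [0.8, -0.7, -0.9]
gripper_width: 44.1
```

```bash
python3 go.py 424.2 -52.9 125
```

```text
t 7.92 pos [433.3 -39.3 128.8] rot [179.2   0.9 112.3] F [ 0.8 -0.7 -0.9] w 44.1 q [ -6.  10. 115.  -1.  54. -28.]
units [-0.46 -0.68  0.19]
```

>>> drive_tool(
  moves=[
    {"claw":1,"dx":-0.3,"dy":-0.4,"dz":0,"yaw":0},
    {"claw":1,"dx":-0.15,"dy":-0.28,"dz":0.5,"yaw":0},
    {"claw":1,"dx":0,"dy":0,"dz":0.3,"yaw":0},
    {"claw":1,"dx":0,"dy":0,"dz":0,"yaw":0},
  ],
)

```text
time_s: 8.43
ee_pos: [424.5, -53.3, 111.4]
ee_rot: [179.2, 0.9, 112.3]
force: [-0.0, -0.3, -0.6]
gripper_width: 44.4
```

```bash
python3 go.py 424.2 -52.9 88;python3 - <<'E'
from h import *
for n in("side","top"):
    f=grab_frame(n); pickle.dump(f,open(n+"3.pkl","wb")); crop(f,*((310,180,130,130,5) if n=="side" else (220,220,120,120,5)),n+"3.png")
E
```

```text
t 8.43 pos [424.5 -53.3 111.4] rot [179.2   0.9 112.3] F [-0.  -0.3 -0.6] w 44.4 q [ -8.  10. 117.  -0.  51. -30.]
units [ 0.04 -0.02  1.17]
```

View pics/side3.png

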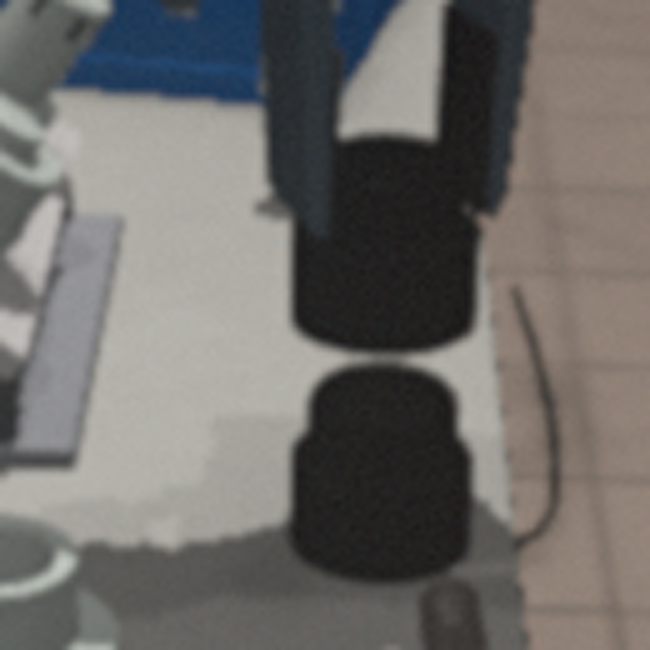

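View pics/top3.png

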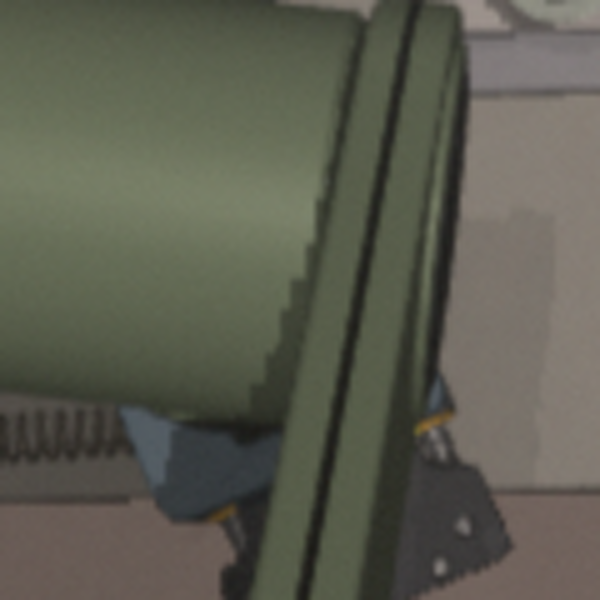

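```bash
python3 - <<'E'
from h import *
from scipy.optimize import minimize
s=pickle.load(open("side3.pkl","rb"))
def ext(f,x,y,z0):
    q=proj(f,np.vstack([circ([x,y,z0],28),circ([x,y,z0+29],28)]))+.5; return q.min(0)[0],q.max(0)[0],q.max(0)[1]
for x,y,z in((423.6,-52.9,0),(424.5,-53.3,75.1),(422,-53,75.1),(424.5,-56,75.1)):
    e=ext(s,x,y,z); print(x,y,z,[round((e[0]-310)*5),round((e[1]-310)*5),round((e[2]-180)*5)])
E
```

```text
423.6 -52.9 0 [283, 469, 587]
424.5 -53.3 75.1 [285, 477, 360]
422 -53 75.1 [293, 486, 360]
424.5 -56 75.1 [285, 477, 356]
```

>>> drive_tool(
  moves=[
    {"claw":1,"dx":0,"dy":0,"dz":0.5,"yaw":0},
    {"claw":1,"dx":0,"dy":0,"dz":0.5,"yaw":0},
    {"claw":1,"dx":0,"dy":0,"dz":0,"yaw":0},
  ],
)

```text
time_s: 8.9
ee_pos: [425.6, -53.2, 90.5]
ee_rot: [179.1, 0.9, 112.3]
force: [0.1, -0.1, -1.3]
gripper_width: 44.4
```

```bash
python3 go.py 424.2 -53 67
```

```text
t 8.9 pos [425.6 -53.2  90.5] rot [179.1   0.9 112.3] F [ 0.1 -0.1 -1.3] w 44.4 q [ -8.  12. 119.  -0.  48. -30.]
units [ 0.05 -0.08  1.17]
```

>>> drive_tool(
  moves=[
    {"claw":1,"dx":0.04,"dy":-0.07,"dz":0.4,"yaw":0},
    {"claw":1,"dx":0,"dy":0,"dz":0.3,"yaw":0},
    {"claw":1,"dx":0,"dy":0,"dz":0,"yaw":0},
  ],
)

```text
time_s: 9.28
ee_pos: [424.2, -53.1, 75.4]
ee_rot: [179.1, 0.9, 112.4]
force: [0.1, 0.5, -1.6]
gripper_width: 44.3
```

```bash
python3 go.py 424.2 -53 67
```

```text
t 9.28 pos [424.2 -53.1  75.4] rot [179.1   0.9 112.4] F [ 0.1  0.5 -1.6] w 44.3 q [ -8.  13. 120.  -1.  45. -30.]
units [ 0.01 -0.01  0.42]
```

>>> drive_tool(
  moves=[
    {"claw":1,"dx":0,"dy":0,"dz":0.25,"yaw":0},
    {"claw":1,"dx":0,"dy":0,"dz":0.1,"yaw":0},
    {"claw":1,"dx":0,"dy":0,"dz":0,"yaw":0},
  ],
)

```text
time_s: 9.65
ee_pos: [424.7, -53.2, 68.1]
ee_rot: [179.1, 1.0, 112.4]
force: [0.0, 1.1, -0.7]
gripper_width: 44.4
```

```bash
python3 go.py 424.2 -53 67
```

```text
t 9.65 pos [424.7 -53.2  68.1] rot [179.1   1.  112.4] F [ 0.   1.1 -0.7] w 44.4 q [ -8.  14. 121.  -1.  44. -30.]
units [ 0.02 -0.02  0.06]
```

>>> drive_tool(
  moves=[
    {"claw":1,"dx":0,"dy":0,"dz":0.12,"yaw":0},
    {"claw":1,"dx":0,"dy":0,"dz":0,"yaw":0},
  ],
)

```text
time_s: 9.9
ee_pos: [425.2, -53.3, 66.3]
ee_rot: [179.0, 1.0, 112.4]
force: [-1.5, 0.3, 0.1]
gripper_width: 44.4
```

```bash
python3 go.py 424.2 -53 66
```

```text
t 9.9 pos [425.2 -53.3  66.3] rot [179.    1.  112.4] F [-1.5  0.3  0.1] w 44.4 q [ -8.  14. 121.  -1.  44. -30.]
units [ 0.04 -0.04  0.01]
```

Contact is starting (force went from −1.3 to about 0). A touch more, then open.

>>> drive_tool(
  moves=[
    {"claw":1,"dx":0,"dy":0,"dz":0.08,"yaw":0},
    {"claw":1,"dx":0,"dy":0,"dz":0,"yaw":0},
  ],
)

```text
time_s: 10.15
ee_pos: [425.6, -53.4, 66.4]
ee_rot: [179.0, 1.0, 112.4]
force: [0.0, 1.1, -1.4]
gripper_width: 44.3
```

```bash
python3 go.py 424.2 -53 66;python3 - <<'E'
from h import *
for n in("side",):
    f=grab_frame(n); pickle.dump(f,open(n+"4.pkl","wb")); crop(f,310,180,130,130,5,n+"4.png")
E
```

```text
t 10.15 pos [425.6 -53.4  66.4] rot [179.    1.  112.4] F [ 0.   1.1 -1.4] w 44.3 q [ -8.  14. 121.  -1.  44. -30.]
units [ 0.05 -0.06  0.02]
```

View pics/side4.png

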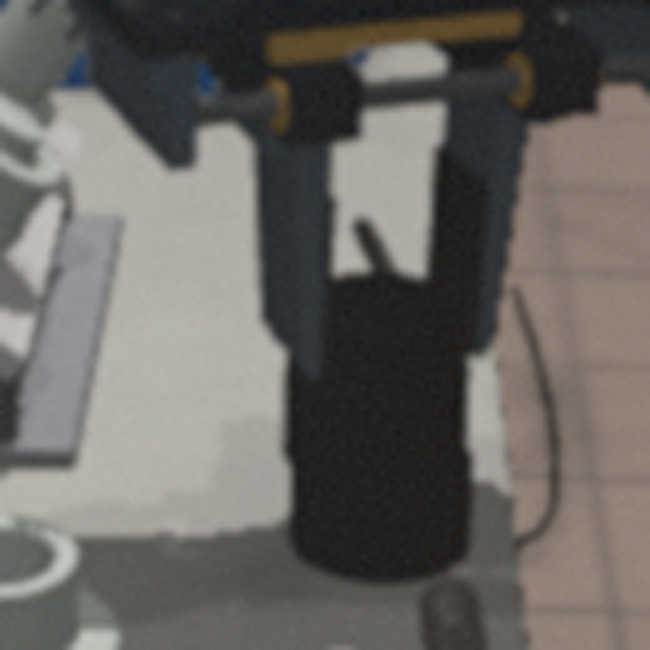

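>>> drive_tool(
  moves=[
    {"claw":1,"dx":0.04,"dy":-0.06,"dz":0.15,"yaw":0},
    {"claw":1,"dx":0,"dy":0,"dz":0.1,"yaw":0},
  ],
)

```text
time_s: 10.45
ee_pos: [426.0, -53.8, 65.2]
ee_rot: [178.8, 1.2, 112.4]
force: [-8.3, 0.9, 23.9]
gripper_width: 44.4
```

```bash
python3 go.py 424.2 -53 66
```

```text
t 10.45 pos [426.  -53.8  65.2] rot [178.8   1.2 112.4] F [-8.3  0.9 23.9] w 44.4 q [ -8.  14. 121.  -1.  43. -30.]
units [ 0.07 -0.07 -0.04]
```

Firm contact, so it is seated. Relax slightly and open.

>>> drive_tool(
  moves=[
    {"claw":1,"dx":0,"dy":0,"dz":-0.05,"yaw":0},
    {"claw":0.3,"dx":0,"dy":0,"dz":0,"yaw":0},
    {"claw":-0.3,"dx":0,"dy":0,"dz":0,"yaw":0},
    {"claw":-1,"dx":0,"dy":0,"dz":0,"yaw":0},
    {"claw":-1,"dx":0,"dy":0,"dz":0,"yaw":0},
  ],
)

```text
time_s: 11.08
ee_pos: [426.0, -53.7, 65.7]
ee_rot: [178.8, 1.2, 112.4]
force: [-0.6, -0.7, 0.6]
gripper_width: 71.4
```

```bash
python3 go.py 424.2 -53 66;python3 - <<'E'
from h import *
for n in("side",):
    f=grab_frame(n); pickle.dump(f,open(n+"5.pkl","wb")); crop(f,310,180,130,130,5,n+"5.png")
E
```

```text
t 11.07 pos [426.  -53.7  65.7] rot [178.8   1.2 112.4] F [-0.6 -0.7  0.6] w 71.4 q [ -8.  14. 121.  -1.  43. -30.]
units [ 0.07 -0.07 -0.02]
```

View pics/side5.png

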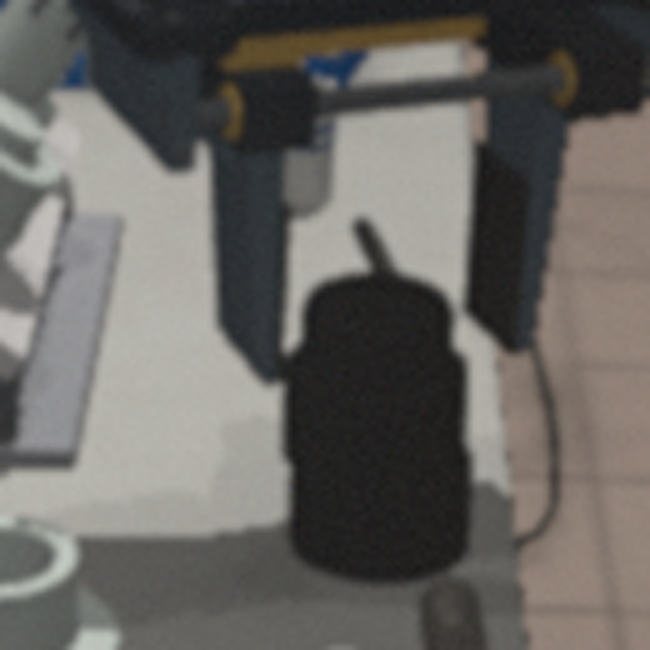

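>>> drive_tool(
  moves=[
    {"claw":-1,"dx":0,"dy":0,"dz":-0.6,"yaw":0},
    {"claw":-1,"dx":0,"dy":0,"dz":-1,"yaw":0},
    {"claw":-1,"dx":0,"dy":0,"dz":-1,"yaw":0},
    {"claw":-1,"dx":0,"dy":0,"dz":-1,"yaw":0},
    {"claw":-1,"dx":0,"dy":0,"dz":-1,"yaw":-1},
  ],
)

```text
time_s: 11.75
ee_pos: [422.9, -52.6, 162.3]
ee_rot: [179.0, 1.3, 121.2]
force: [0.3, 0.9, 0.6]
gripper_width: 91.4
```

>>> drive_tool(
  moves=[
    {"claw":-1,"dx":0,"dy":0,"dz":-1,"yaw":-1},
    {"claw":-1,"dx":0,"dy":0,"dz":-0.5,"yaw":-1},
    {"claw":-1,"dx":0,"dy":0,"dz":0,"yaw":-1},
    {"claw":-1,"dx":0,"dy":0,"dz":0,"yaw":-1},
    {"claw":-1,"dx":0,"dy":0,"dz":0,"yaw":-1},
  ],
)

```text
time_s: 12.38
ee_pos: [423.4, -52.3, 199.9]
ee_rot: [-179.8, 2.2, 165.7]
force: [0.7, -0.6, -0.8]
gripper_width: 91.3
```

>>> drive_tool(
  moves=[
    {"claw":-1,"dx":0,"dy":0,"dz":0,"yaw":-1},
    {"claw":-1,"dx":0,"dy":0,"dz":0,"yaw":-0.6},
    {"claw":-1,"dx":0,"dy":0,"dz":0,"yaw":0},
  ],
)

```text
time_s: 12.75
ee_pos: [423.3, -52.2, 202.4]
ee_rot: [-179.3, 2.3, 179.9]
force: [-0.0, 0.5, -0.4]
gripper_width: 91.1
```

```bash
python3 go.py 541.5 -251.5 190;python3 - <<'E'
from h import *
for n in("side",):
    f=grab_frame(n); pickle.dump(f,open(n+"6.pkl","wb")); crop(f,310,180,130,130,5,n+"6.png")
E
```

```text
t 12.75 pos [423.3 -52.2 202.4] rot [-179.3    2.3  179.9] F [-0.   0.5 -0.4] w 91.1 q [ -8.   4. 110.  -0.  64. -98.]
units [-5.9  -9.94  0.98]
```

View pics/side6.png

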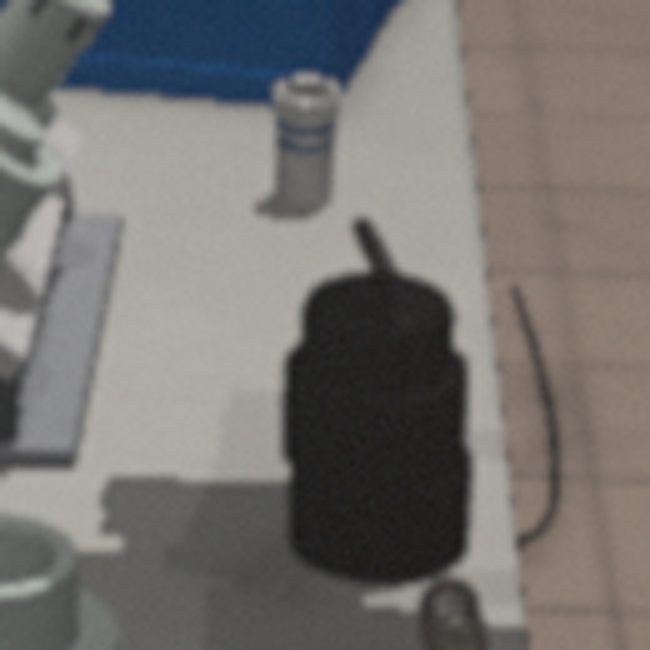

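>>> drive_tool(
  moves=[
    {"claw":-1,"dx":-0.55,"dy":-0.9,"dz":0,"yaw":0},
    {"claw":-1,"dx":-0.55,"dy":-0.9,"dz":0,"yaw":0},
    {"claw":-1,"dx":-0.55,"dy":-0.9,"dz":0,"yaw":0},
    {"claw":-1,"dx":-0.55,"dy":-0.9,"dz":0,"yaw":0},
    {"claw":-1,"dx":-0.55,"dy":-0.9,"dz":0,"yaw":0},
  ],
)

```text
time_s: 13.42
ee_pos: [480.1, -146.4, 206.8]
ee_rot: [-179.3, 2.3, 179.7]
force: [-0.2, 0.1, -0.1]
gripper_width: 91.2
```

>>> drive_tool(
  moves=[
    {"claw":-1,"dx":-0.55,"dy":-0.9,"dz":0,"yaw":0},
    {"claw":-1,"dx":-0.55,"dy":-0.9,"dz":0,"yaw":0},
    {"claw":-1,"dx":-0.55,"dy":-0.9,"dz":0,"yaw":0},
    {"claw":-1,"dx":-0.55,"dy":-0.9,"dz":0,"yaw":0},
    {"claw":-1,"dx":0,"dy":0,"dz":0,"yaw":0},
  ],
)

```text
time_s: 14.05
ee_pos: [527.4, -226.1, 208.5]
ee_rot: [-179.3, 2.3, 179.5]
force: [0.2, -0.6, -0.1]
gripper_width: 91.0
```

```bash
python3 go.py 541.5 -251.5 140;python3 - <<'E'
from h import *
for n in("side","top"):
    f=grab_frame(n); pickle.dump(f,open(n+"7.pkl","wb")); crop(f,*((210,80,170,190,3) if n=="side" else (290,130,170,150,4)),n+"7.png")
E
```

```text
t 14.05 pos [ 527.4 -226.1  208.5] rot [-179.3    2.3  179.5] F [ 0.2 -0.6 -0.1] w 91.0 q [ -25.   17.   92.    0.   68. -114.]
units [-0.58 -1.22  3.47]
```

View pics/side7.png

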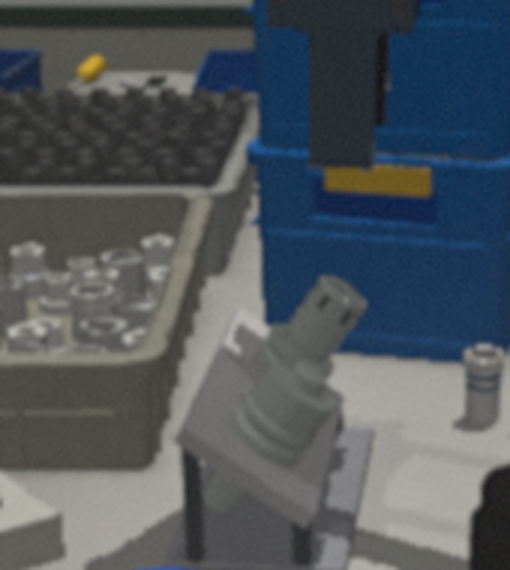

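View pics/top7.png

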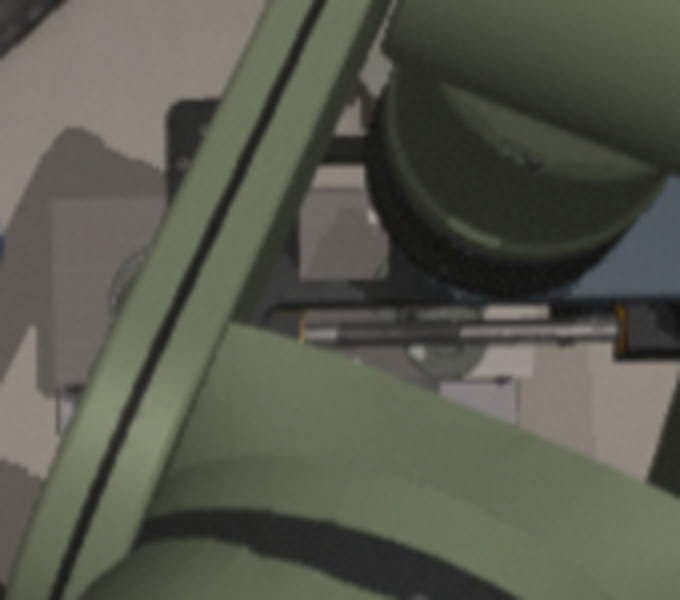

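```bash
python3 - <<'E'
from h import *
t=pickle.load(open("top0.pkl","rb"))
print(atz(t,503,270,0),atz(t,512,180,120),atz(t,570,290,250),atz(t,585,120,250))
E
```

```text
[ 456.5893042  -443.97910115    0.        ] [ 585.37433422 -428.04030392  120.        ] [ 398.79504486 -439.65325127  250.        ] [ 628.68074535 -483.83726381  250.        ]
```

>>> drive_tool(
  moves=[
    {"claw":-1,"dx":-0.3,"dy":-0.6,"dz":0.4,"yaw":0},
    {"claw":-1,"dx":-0.25,"dy":-0.5,"dz":0.8,"yaw":0},
    {"claw":-1,"dx":0,"dy":0,"dz":0.8,"yaw":0},
    {"claw":-1,"dx":0,"dy":0,"dz":0,"yaw":0},
  ],
)

```text
time_s: 14.65
ee_pos: [538.3, -247.1, 165.5]
ee_rot: [-179.4, 2.1, 179.6]
force: [0.2, 0.1, 0.4]
gripper_width: 91.2
```

```bash
python3 go.py 541.5 -251.5 100;python3 - <<'E'
from h import *
for n in("side",):
    f=grab_frame(n); pickle.dump(f,open(n+"8.pkl","wb")); crop(f,210,80,170,190,3,n+"8.png")
E
```

```text
t 14.65 pos [ 538.3 -247.1  165.5] rot [-179.4    2.1  179.6] F [0.2 0.1 0.4] w 91.2 q [ -26.   21.   93.    0.   64. -116.]
units [-0.04 -0.19  3.28]
```

View pics/side8.png

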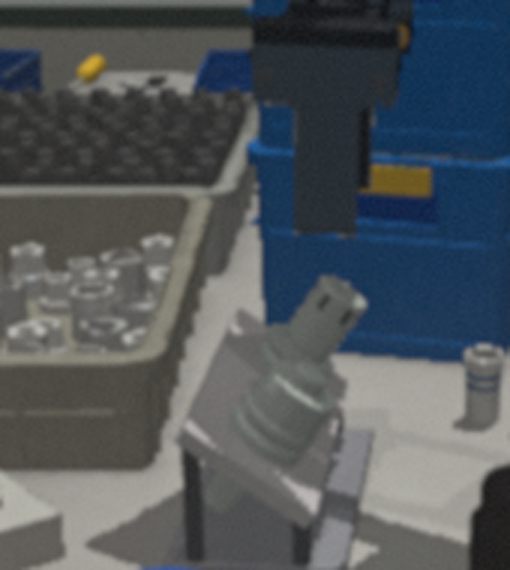

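>>> drive_tool(
  moves=[
    {"claw":-1,"dx":0,"dy":-0.2,"dz":0.8,"yaw":0},
    {"claw":-1,"dx":0,"dy":0,"dz":0.8,"yaw":0},
    {"claw":-1,"dx":0,"dy":0,"dz":0.8,"yaw":0},
    {"claw":-1,"dx":0,"dy":0,"dz":0.3,"yaw":0},
    {"claw":-1,"dx":0,"dy":0,"dz":0,"yaw":0},
  ],
)

```text
time_s: 15.32
ee_pos: [540.8, -251.7, 108.7]
ee_rot: [-179.4, 2.2, 179.7]
force: [-0.0, -0.5, 1.1]
gripper_width: 91.3
```

```bash
python3 go.py 541.5 -251.5 84
```

```text
t 15.32 pos [ 540.8 -251.7  108.7] rot [-179.4    2.2  179.7] F [-0.  -0.5  1.1] w 91.3 q [ -26.   24.   97.    1.   57. -116.]
units [0.01 0.02 1.24]
```

>>> drive_tool(
  moves=[
    {"claw":-1,"dx":0,"dy":0,"dz":0.6,"yaw":0},
    {"claw":-1,"dx":0,"dy":0,"dz":0.4,"yaw":0},
    {"claw":-1,"dx":0,"dy":0,"dz":0.1,"yaw":0},
    {"claw":-1,"dx":0,"dy":0,"dz":0,"yaw":0},
  ],
)

```text
time_s: 15.82
ee_pos: [542.3, -252.2, 86.0]
ee_rot: [-179.4, 2.3, 179.7]
force: [-0.7, -0.7, -0.1]
gripper_width: 91.1
```

```bash
python3 go.py 541.5 -251.5 84;python3 - <<'E'
from h import *
for n in("side","top"):
    f=grab_frame(n); pickle.dump(f,open(n+"9.pkl","wb")); crop(f,*((240,130,120,130,5) if n=="side" else (290,130,170,150,4)),n+"9.png")
E
```

```text
t 15.82 pos [ 542.3 -252.2   86. ] rot [-179.4    2.3  179.7] F [-0.7 -0.7 -0.1] w 91.1 q [ -26.   25.   99.    1.   54. -116.]
units [0.04 0.03 0.1 ]
```

View pics/side9.png

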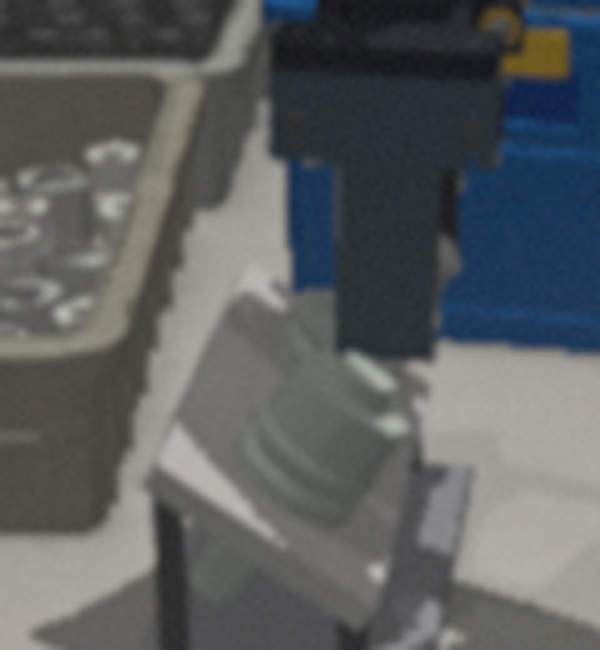

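View pics/top9.png

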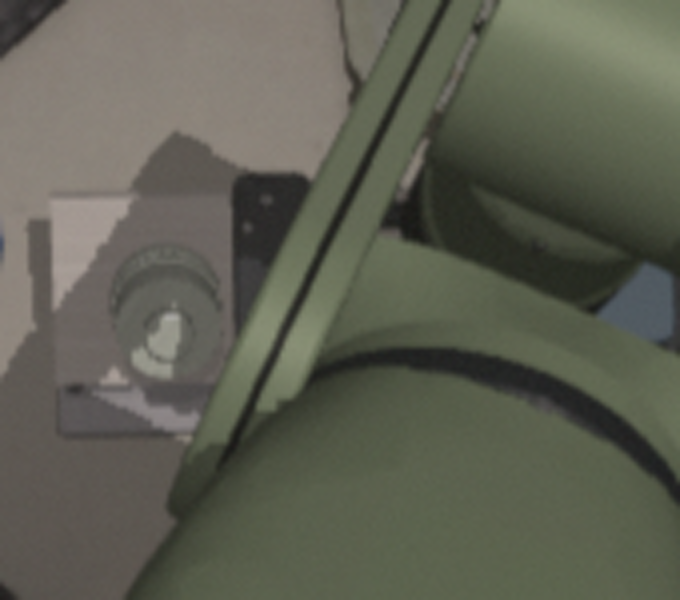

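>>> drive_tool(
  moves=[
    {"claw":1,"dx":0,"dy":0,"dz":0,"yaw":0},
    {"claw":1,"dx":0,"dy":0,"dz":0,"yaw":0},
    {"claw":1,"dx":0,"dy":0,"dz":0,"yaw":0},
    {"claw":1,"dx":0,"dy":0,"dz":0,"yaw":0},
    {"claw":1,"dx":0,"dy":0,"dz":0,"yaw":0},
  ],
  grip_force=25,
)

```text
time_s: 16.55
ee_pos: [542.8, -252.5, 87.1]
ee_rot: [-179.3, 2.4, 179.7]
force: [-0.7, 0.5, -0.7]
gripper_width: 44.3
```

>>> drive_tool(
  moves=[
    {"claw":1,"dx":0,"dy":0,"dz":0,"yaw":0},
    {"claw":1,"dx":0,"dy":0,"dz":0,"yaw":0},
    {"claw":1,"dx":0,"dy":0,"dz":0,"yaw":0},
  ],
)

```text
time_s: 16.92
ee_pos: [542.9, -251.7, 87.1]
ee_rot: [-179.4, 2.4, 179.7]
force: [0.4, -0.8, -0.4]
gripper_width: 31.6
```

```bash
python3 go.py 541.5 -251.5 84
```

```text
t 16.93 pos [ 542.9 -251.7   87.1] rot [-179.4    2.4  179.7] F [ 0.4 -0.8 -0.4] w 31.6 q [ -26.   25.   99.    1.   54. -116.]
units [0.07 0.01 0.15]
```

>>> drive_tool(
  moves=[
    {"claw":1,"dx":0.16,"dy":0,"dz":-0.25,"yaw":0},
    {"claw":1,"dx":0.27,"dy":0,"dz":-0.42,"yaw":0},
    {"claw":1,"dx":0.27,"dy":0,"dz":-0.42,"yaw":0},
    {"claw":1,"dx":0,"dy":0,"dz":0,"yaw":0},
  ],
  grip_force=40,
)

```text
time_s: 17.42
ee_pos: [524.8, -251.4, 107.8]
ee_rot: [-179.4, 2.1, 179.7]
force: [-0.2, 0.5, -5.3]
gripper_width: 31.2
```

```bash
python3 go.py 541.5 -251.5 84;python3 - <<'E'
from h import *
for n in("side",):
    f=grab_frame(n); pickle.dump(f,open(n+"10.pkl","wb")); crop(f,240,100,120,160,4,n+"10.png")
E
```

```text
t 17.43 pos [ 524.8 -251.4  107.8] rot [-179.4    2.1  179.7] F [-0.2  0.5 -5.3] w 31.2 q [ -27.   23.   99.    1.   56. -117.]
units [-0.79  0.01  1.22]
```

View pics/side10.png

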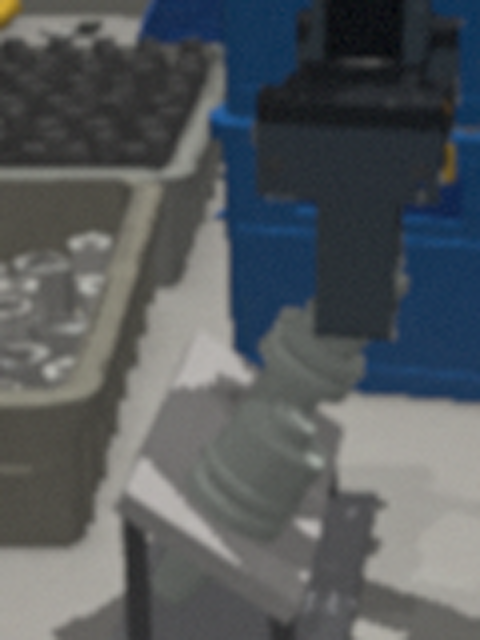

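>>> drive_tool(
  moves=[
    {"claw":1,"dx":0.3,"dy":0,"dz":-0.42,"yaw":0},
    {"claw":1,"dx":0.3,"dy":0,"dz":-0.45,"yaw":0},
    {"claw":1,"dx":0.3,"dy":0,"dz":-0.45,"yaw":0},
    {"claw":1,"dx":0.2,"dy":0,"dz":-0.5,"yaw":0},
    {"claw":1,"dx":0,"dy":0,"dz":-0.6,"yaw":0},
  ],
)

```text
time_s: 18.1
ee_pos: [498.5, -250.3, 157.4]
ee_rot: [-179.5, 1.9, 179.7]
force: [0.1, -0.7, -4.9]
gripper_width: 31.6
```

>>> drive_tool(
  moves=[
    {"claw":1,"dx":0,"dy":0,"dz":-0.7,"yaw":0},
    {"claw":1,"dx":0,"dy":0,"dz":-0.7,"yaw":0},
    {"claw":1,"dx":0,"dy":0,"dz":0,"yaw":0},
  ],
)

```text
time_s: 18.48
ee_pos: [498.9, -250.6, 189.5]
ee_rot: [-179.4, 2.2, 179.7]
force: [0.2, -0.1, -4.8]
gripper_width: 31.1
```

```bash
python3 go.py 541.5 -251.5 84;python3 - <<'E'
from h import *
for n in("side",):
    f=grab_frame(n); pickle.dump(f,open(n+"11.pkl","wb")); crop(f,240,60,120,200,3,n+"11.png")
E
```

```text
t 18.48 pos [ 498.9 -250.6  189.5] rot [-179.4    2.2  179.7] F [ 0.2 -0.1 -4.8] w 31.1 q [ -28.   17.   96.    1.   65. -118.]
units [-1.93  0.03  5.35]
```

View pics/side11.png

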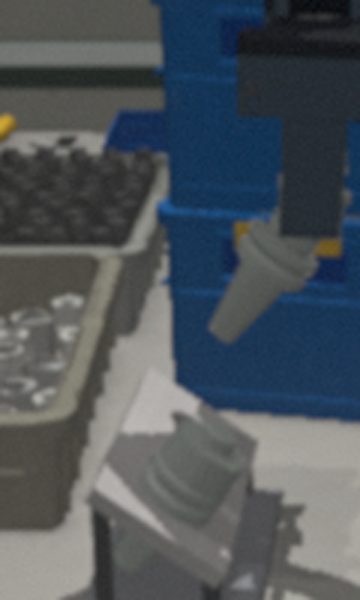

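>>> drive_tool(
  moves=[
    {"claw":1,"dx":0,"dy":0.2,"dz":-0.7,"yaw":0},
    {"claw":1,"dx":0,"dy":0.4,"dz":-0.7,"yaw":0},
    {"claw":1,"dx":0,"dy":0.6,"dz":-0.2,"yaw":0},
    {"claw":1,"dx":-0.1,"dy":0.8,"dz":0,"yaw":0},
    {"claw":1,"dx":-0.1,"dy":0.8,"dz":0,"yaw":0},
  ],
)

```text
time_s: 19.15
ee_pos: [501.0, -190.1, 221.4]
ee_rot: [-179.5, 2.0, 179.6]
force: [-0.0, 0.6, -5.0]
gripper_width: 31.0
```

>>> drive_tool(
  moves=[
    {"claw":1,"dx":-0.1,"dy":0.8,"dz":0,"yaw":0},
    {"claw":1,"dx":-0.1,"dy":0.8,"dz":0,"yaw":0},
    {"claw":1,"dx":-0.1,"dy":0.8,"dz":0,"yaw":0},
    {"claw":1,"dx":-0.1,"dy":0.8,"dz":0,"yaw":0},
    {"claw":1,"dx":-0.1,"dy":0.8,"dz":0,"yaw":0},
  ],
)

```text
time_s: 19.77
ee_pos: [511.8, -103.3, 220.2]
ee_rot: [-179.6, 1.9, 179.7]
force: [-0.7, -0.0, -5.8]
gripper_width: 31.4
```

```bash
python3 go.py 529.3 73.3 190
```

```text
t 19.77 pos [ 511.8 -103.3  220.2] rot [-179.6    1.9  179.7] F [-0.7 -0.  -5.8] w 31.4 q [ -13.   12.   97.    0.   69. -102.]
units [-0.78  8.84  1.48]
```

>>> drive_tool(
  moves=[
    {"claw":1,"dx":-0.1,"dy":0.9,"dz":0,"yaw":0},
    {"claw":1,"dx":-0.1,"dy":0.9,"dz":0,"yaw":0},
    {"claw":1,"dx":-0.1,"dy":0.9,"dz":0,"yaw":0},
    {"claw":1,"dx":-0.1,"dy":0.9,"dz":0,"yaw":0},
    {"claw":1,"dx":-0.1,"dy":0.9,"dz":0,"yaw":0},
  ],
)

```text
time_s: 20.4
ee_pos: [522.8, -7.4, 219.9]
ee_rot: [-179.6, 1.9, 179.7]
force: [-0.4, -0.7, -4.1]
gripper_width: 31.3
```

>>> drive_tool(
  moves=[
    {"claw":1,"dx":-0.1,"dy":0.9,"dz":0,"yaw":0},
    {"claw":1,"dx":-0.1,"dy":0.9,"dz":0.2,"yaw":0},
    {"claw":1,"dx":0,"dy":0.8,"dz":0.5,"yaw":0},
    {"claw":1,"dx":0,"dy":0.4,"dz":0.5,"yaw":0},
    {"claw":1,"dx":0,"dy":0,"dz":0,"yaw":0},
  ],
)

```text
time_s: 21.02
ee_pos: [527.7, 57.7, 193.9]
ee_rot: [-179.6, 1.9, 179.8]
force: [0.6, -0.2, -5.0]
gripper_width: 31.1
```

```bash
python3 go.py 529.3 73.3 158;python3 - <<'E'
from h import *
for n in("side","top"):
    f=grab_frame(n); pickle.dump(f,open(n+"12.pkl","wb")); crop(f,*((220,80,170,270,2.2) if n=="side" else (150,130,170,150,4)),n+"12.png")
E
```

```text
t 21.02 pos [527.7  57.7 193.9] rot [-179.6    1.9  179.8] F [ 0.6 -0.2 -5. ] w 31.1 q [  5.  14.  99.  -1.  65. -84.]
units [-0.02  0.79  1.79]
```

View pics/side12.png

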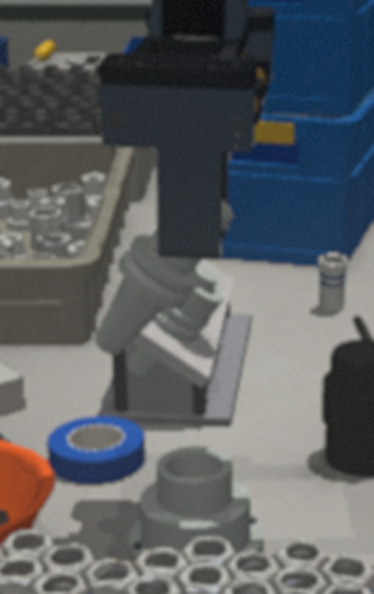

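View pics/top12.png

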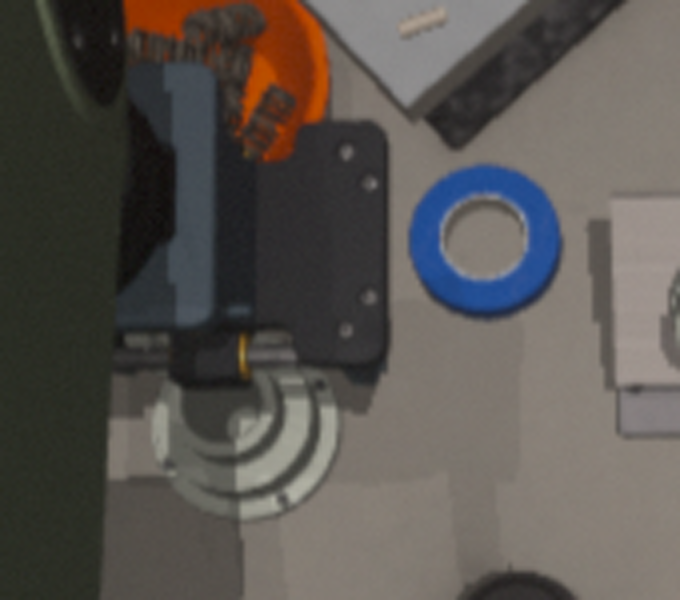

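```bash
python3 - <<'E'
from h import *
s=pickle.load(open("side12.pkl","rb"));t=pickle.load(open("top12.pkl","rb"))
G=(0,255,0);Rd=(0,0,255)
x,y=527.8,73.3
C=[(circ([x,y,60],23),G),(circ([x,y,60],16.8),Rd),(circ([x,y,36],34),Rd),(circ([x,y,0],42),G)]
overlay(s,C,(270,270,80,80),7,"o12s.png");overlay(t,C,(180,205,65,65),7,"o12t.png")
a=cv2.imread("pics/o12s.png");b=cv2.imread("pics/o12t.png");h=max(len(a),len(b))
cv2.imwrite("pics/o12.png",cv2.resize(np.hstack([cv2.copyMakeBorder(i,0,h-len(i),0,0,0) for i in(a,b)]),(800,int(h*800/(a.shape[1]+b.shape[1])))))
E
```

```text
(no output)
```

View pics/o12.png

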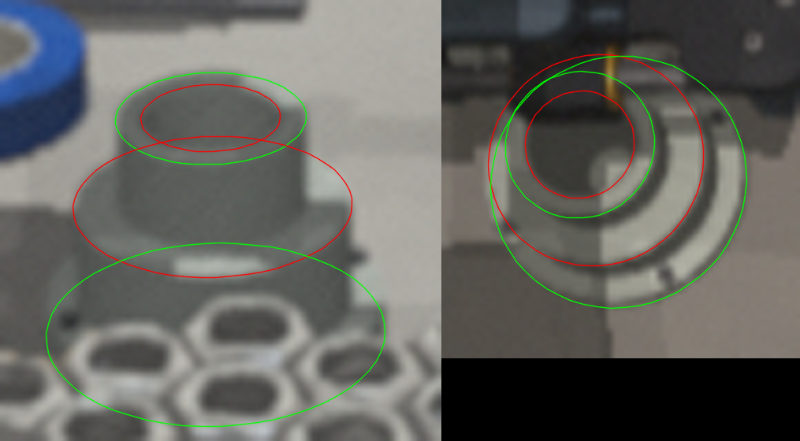

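>>> drive_tool(
  moves=[
    {"claw":1,"dx":0,"dy":0.5,"dz":0.5,"yaw":0},
    {"claw":1,"dx":0,"dy":0.3,"dz":0.6,"yaw":0},
    {"claw":1,"dx":0,"dy":0,"dz":0.4,"yaw":0},
    {"claw":1,"dx":0,"dy":0,"dz":0,"yaw":0},
  ],
)

```text
time_s: 21.62
ee_pos: [529.7, 72.9, 162.8]
ee_rot: [-179.6, 2.0, 179.7]
force: [-0.4, 0.5, -5.3]
gripper_width: 31.5
```

```bash
python3 go.py 528.4 73.3 158
```

```text
t 21.62 pos [529.7  72.9 162.8] rot [-179.6    2.   179.7] F [-0.4  0.5 -5.3] w 31.5 q [  7.  16. 101.  -1.  61. -82.]
units [0.07 0.02 0.24]
```

>>> drive_tool(
  moves=[
    {"claw":1,"dx":0,"dy":0,"dz":0,"yaw":0},
    {"claw":1,"dx":0,"dy":0,"dz":0,"yaw":0},
  ],
  grip_force=15,
)

```text
time_s: 21.88
ee_pos: [530.1, 72.7, 163.1]
ee_rot: [-179.6, 2.0, 179.6]
force: [-0.5, 0.3, -3.7]
gripper_width: 31.7
```

```bash
cat > snap.py <<'E'
from h import *
import sys
n=sys.argv[1]
f=grab_frame("side"); pickle.dump(f,open("side"+n+".pkl","wb")); crop(f,240,140,140,180,3,"side"+n+".png")
E
python3 go.py 528.4 73.3 158; python3 snap.py 13
```

```text
t 21.88 pos [530.1  72.7 163.1] rot [-179.6    2.   179.6] F [-0.5  0.3 -3.7] w 31.7 q [  7.  16. 101.  -1.  61. -82.]
units [0.09 0.03 0.25]
```

View pics/side13.png

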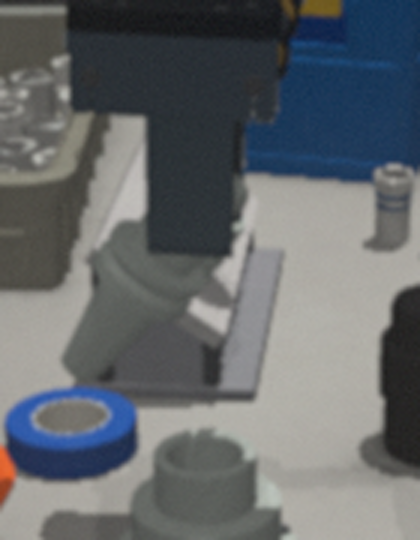

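>>> drive_tool(
  moves=[
    {"claw":1,"dx":0.07,"dy":0.03,"dz":0,"yaw":0},
    {"claw":1,"dx":0,"dy":0,"dz":0,"yaw":0},
  ],
  grip_force=10,
)

```text
time_s: 22.18
ee_pos: [528.9, 73.3, 163.6]
ee_rot: [-179.6, 2.1, 179.6]
force: [-0.3, 0.8, -4.0]
gripper_width: 31.6
```

```bash
python3 go.py 528.4 73.3 158; python3 snap.py 14
```

```text
t 22.18 pos [528.9  73.3 163.6] rot [-179.6    2.1  179.6] F [-0.3  0.8 -4. ] w 31.6 q [  7.  16. 101.  -1.  61. -82.]
units [0.03 0.   0.28]
```

View pics/side14.png

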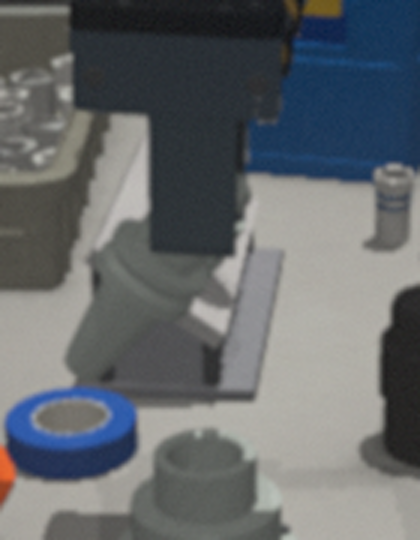

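>>> drive_tool(
  moves=[
    {"claw":1,"dx":0,"dy":0,"dz":0,"yaw":0},
    {"claw":1,"dx":0,"dy":0,"dz":0,"yaw":0},
  ],
  grip_force=7,
)

```text
time_s: 22.48
ee_pos: [529.1, 73.3, 163.8]
ee_rot: [-179.6, 2.2, 179.6]
force: [0.8, 0.2, -5.2]
gripper_width: 31.7
```

```bash
python3 go.py 528.4 73.3 158; python3 snap.py 15
```

```text
t 22.48 pos [529.1  73.3 163.8] rot [-179.6    2.2  179.6] F [ 0.8  0.2 -5.2] w 31.7 q [  7.  16. 101.  -1.  61. -82.]
units [0.05 0.   0.29]
```

View pics/side15.png

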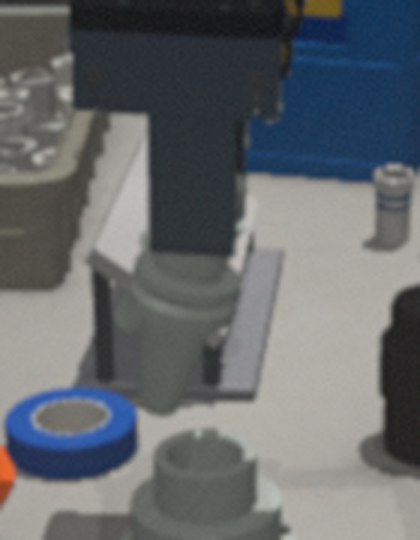

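>>> drive_tool(
  moves=[
    {"claw":1,"dx":0.03,"dy":0,"dz":0,"yaw":0},
    {"claw":1,"dx":0,"dy":0,"dz":0,"yaw":0},
  ],
  grip_force=7,
)

```text
time_s: 22.78
ee_pos: [528.4, 73.3, 163.7]
ee_rot: [-179.6, 2.1, 179.6]
force: [-0.3, 0.5, -4.9]
gripper_width: 31.7
```

```bash
python3 go.py 528.4 73.3 158; python3 snap.py 16
```

```text
t 22.77 pos [528.4  73.3 163.7] rot [-179.6    2.1  179.6] F [-0.3  0.5 -4.9] w 31.7 q [  7.  16. 101.  -1.  61. -82.]
units [0.01 0.   0.28]
```

View pics/side16.png

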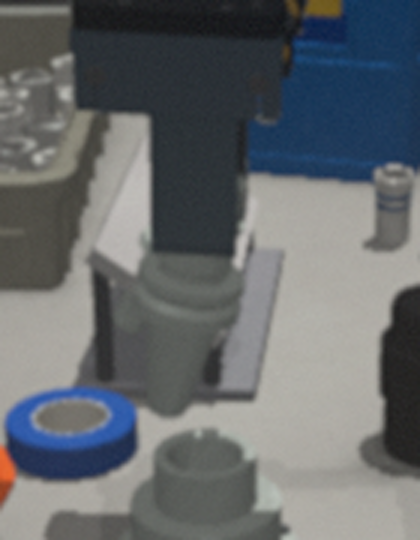

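>>> drive_tool(
  moves=[
    {"claw":1,"dx":0.35,"dy":0,"dz":0,"yaw":0},
    {"claw":1,"dx":0.35,"dy":0,"dz":0,"yaw":0},
    {"claw":1,"dx":0,"dy":0,"dz":0.2,"yaw":0},
    {"claw":1,"dx":0,"dy":0,"dz":0.2,"yaw":0},
    {"claw":1,"dx":0,"dy":0,"dz":0,"yaw":0},
  ],
  grip_force=9,
)

```text
time_s: 23.45
ee_pos: [513.4, 73.3, 154.5]
ee_rot: [-179.6, 2.1, 179.6]
force: [0.5, -0.3, -4.6]
gripper_width: 31.5
```

```bash
python3 go.py 528.4 73.3 158; python3 snap.py 17; python3 - <<'E'
from h import *
f=grab_frame("top"); crop(f,150,180,120,110,5,"top17.png")
E
```

```text
t 23.45 pos [513.4  73.3 154.5] rot [-179.6    2.1  179.6] F [ 0.5 -0.3 -4.6] w 31.5 q [  7.  15. 104.  -1.  59. -82.]
units [-0.76  0.   -0.15]
```

View pics/side17.png

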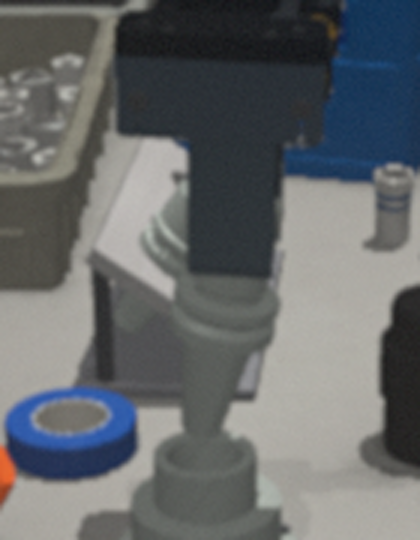

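View pics/top17.png

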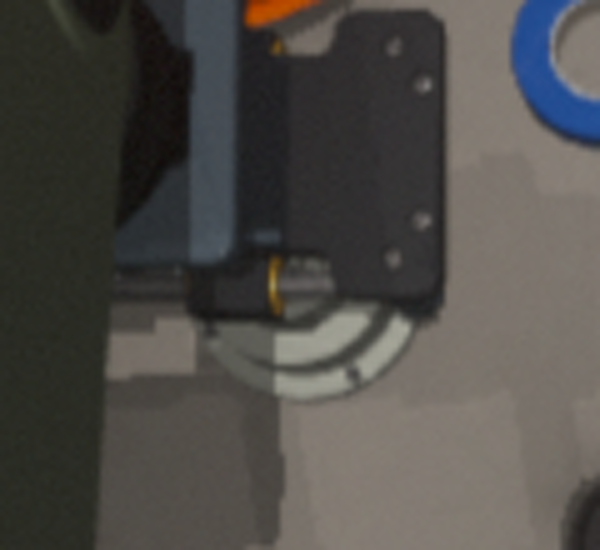

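>>> drive_tool(
  moves=[
    {"claw":1,"dx":0,"dy":0,"dz":0.4,"yaw":0},
    {"claw":1,"dx":0,"dy":0,"dz":0.5,"yaw":0},
    {"claw":1,"dx":0,"dy":0,"dz":0.4,"yaw":0},
    {"claw":1,"dx":0,"dy":0,"dz":0,"yaw":0},
  ],
)

```text
time_s: 24.05
ee_pos: [514.7, 73.1, 126.5]
ee_rot: [-179.6, 2.1, 179.6]
force: [-0.4, 0.8, -3.3]
gripper_width: 31.3
```

```bash
python3 go.py 528.4 73.3 91; python3 snap.py 18
```

```text
t 24.05 pos [514.7  73.1 126.5] rot [-179.6    2.1  179.6] F [-0.4  0.8 -3.3] w 31.3 q [  7.  17. 106.  -1.  55. -82.]
units [-0.62  0.03  1.8 ]
```

View pics/side18.png

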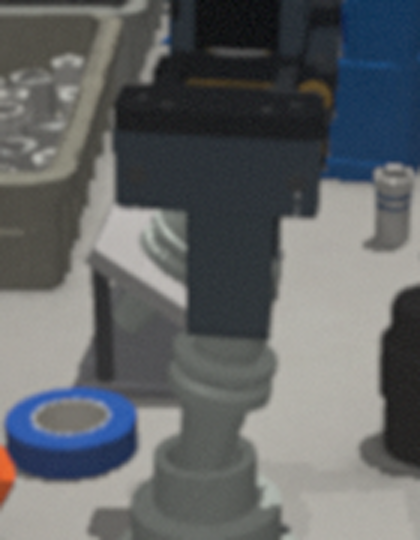

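>>> drive_tool(
  moves=[
    {"claw":1,"dx":-0.25,"dy":0,"dz":0.3,"yaw":0},
    {"claw":1,"dx":-0.2,"dy":0,"dz":0.3,"yaw":0},
    {"claw":1,"dx":0,"dy":0,"dz":0,"yaw":0},
  ],
)

```text
time_s: 24.48
ee_pos: [525.3, 73.1, 114.8]
ee_rot: [-179.6, 2.2, 179.6]
force: [-0.5, 0.0, -4.2]
gripper_width: 31.6
```

```bash
python3 go.py 528.4 73.3 91; python3 snap.py 19
```

```text
t 24.48 pos [525.3  73.1 114.8] rot [-179.6    2.2  179.6] F [-0.5  0.  -4.2] w 31.6 q [  7.  18. 105.  -1.  54. -82.]
units [-0.11  0.02  1.2 ]
```

View pics/side19.png

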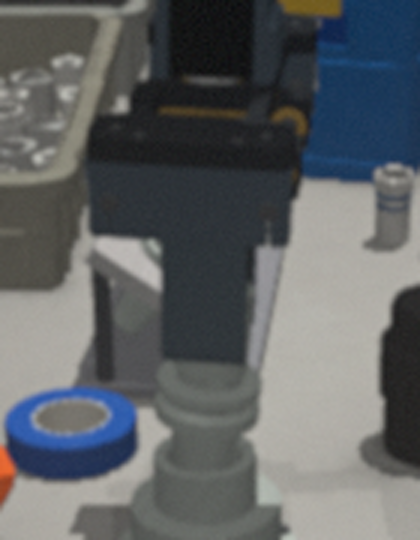

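Nicely aligned. Continue down.

>>> drive_tool(
  moves=[
    {"claw":1,"dx":-0.06,"dy":0,"dz":0.3,"yaw":0},
    {"claw":1,"dx":0,"dy":0,"dz":0.3,"yaw":0},
    {"claw":1,"dx":0,"dy":0,"dz":0,"yaw":0},
  ],
)

```text
time_s: 24.9
ee_pos: [527.0, 73.1, 102.4]
ee_rot: [-179.6, 2.2, 179.6]
force: [-1.1, -0.6, -4.4]
gripper_width: 31.5
```

```bash
python3 go.py 528.4 73.3 91; python3 snap.py 20
```

```text
t 24.9 pos [527.   73.1 102.4] rot [-179.6    2.2  179.6] F [-1.1 -0.6 -4.4] w 31.5 q [  7.  19. 106.  -1.  53. -82.]
units [-0.05  0.02  0.57]
```

View pics/side20.png

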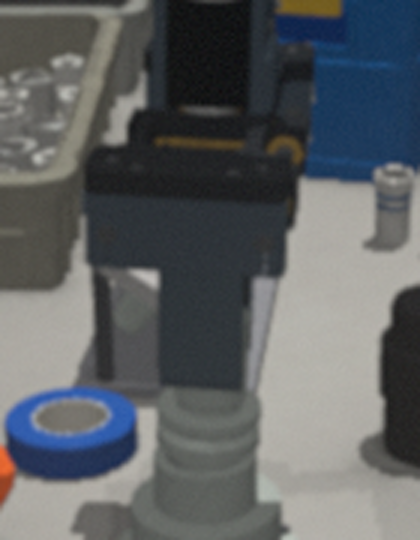

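>>> drive_tool(
  moves=[
    {"claw":1,"dx":-0.03,"dy":0,"dz":0.25,"yaw":0},
    {"claw":1,"dx":0,"dy":0,"dz":0.15,"yaw":0},
    {"claw":1,"dx":0,"dy":0,"dz":0,"yaw":0},
  ],
)

```text
time_s: 25.32
ee_pos: [530.7, 73.3, 96.3]
ee_rot: [-179.7, 2.6, 179.6]
force: [-0.5, 0.8, -4.4]
gripper_width: 31.5
```

```bash
python3 go.py 528.4 73.3 91; python3 snap.py 21
```

```text
t 25.32 pos [530.7  73.3  96.3] rot [-179.7    2.6  179.6] F [-0.5  0.8 -4.4] w 31.5 q [  7.  20. 106.  -1.  51. -82.]
units [0.13 0.   0.26]
```

View pics/side21.png

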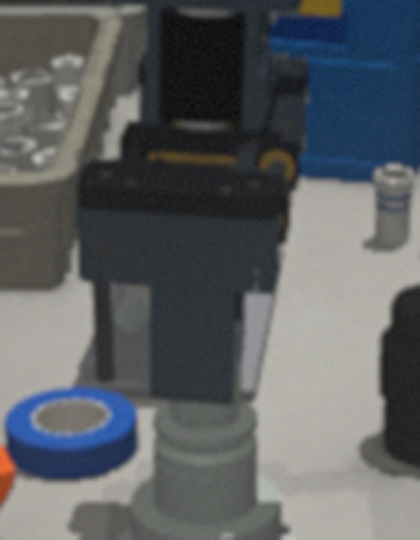

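>>> drive_tool(
  moves=[
    {"claw":1,"dx":0.12,"dy":0,"dz":0.12,"yaw":0},
    {"claw":1,"dx":0,"dy":0,"dz":0.1,"yaw":0},
    {"claw":1,"dx":0,"dy":0,"dz":0,"yaw":0},
  ],
)

```text
time_s: 25.75
ee_pos: [531.0, 73.2, 95.8]
ee_rot: [-179.7, 3.1, 179.6]
force: [0.4, 0.9, -4.7]
gripper_width: 31.5
```

```bash
python3 go.py 528.4 73.3 91; python3 snap.py 22;python3 - <<'E'
from h import *
f=pickle.load(open("side22.pkl","rb")); x,y=527.8,73.3
G=(0,255,0);Rd=(0,0,255)
crop(f,270,230,80,100,6,"c22.png")
overlay(f,[(circ([x,y,60],23),G),(circ([x,y,78],23),Rd),(circ([x,y,78],16),Rd)],(270,230,80,100),6,"o22.png")
a=cv2.imread("pics/c22.png");b=cv2.imread("pics/o22.png");cv2.imwrite("pics/d22.png",cv2.resize(np.hstack([a,b]),(780,487)))
E
```

```text
t 25.75 pos [531.   73.2  95.8] rot [-179.7    3.1  179.6] F [ 0.4  0.9 -4.7] w 31.5 q [  7.  19. 107.  -1.  51. -82.]
units [0.14 0.   0.23]
```

View pics/d22.png

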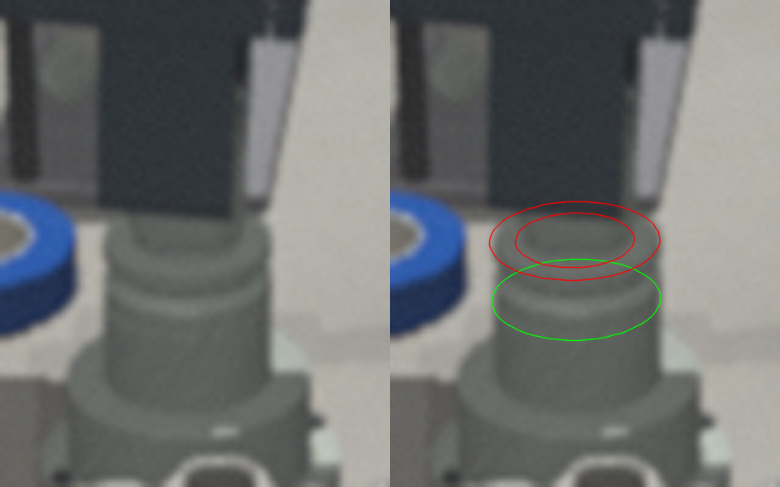

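```bash
python3 -c "
from h import *
s=telemetry.state();print(np.round(s['torque'],2),np.round(s['effort'],2),np.round(s['force'],1),np.round(s['qpos'],2))"
```

```text
[-0.05  0.06 -0.  ] [ 1.500e-01 -3.985e+01 -2.010e+01  2.000e-02 -1.300e-01 -0.000e+00] [-0.7 -1.4  0.2] [  7.07  19.5  106.83  -0.93  50.69 -82.01]
```

>>> drive_tool(
  moves=[
    {"claw":1,"dx":0.2,"dy":0,"dz":0.05,"yaw":0},
  ],
)

```text
time_s: 25.92
ee_pos: [530.3, 73.3, 95.8]
ee_rot: [-179.7, 3.5, 179.7]
force: [5.0, -1.2, 7.0]
gripper_width: 32.2
```

```bash
python3 -c "
from h import *
s=telemetry.state();print(np.round(s['torque'],2),np.round(s['effort'],2),np.round(s['force'],1),np.round(s['qpos'],2))"; python3 go.py 528.4 73.3 91
```

```text
[-0.07 -1.03 -0.05] [ 7.200e-01 -3.442e+01 -1.384e+01  3.000e-01  1.910e+00 -2.000e-02] [ 5.  -1.2  7. ] [  7.11  19.23 107.25  -0.99  50.1  -81.93]
t 25.93 pos [530.3  73.3  95.8] rot [-179.7    3.5  179.7] F [ 5.  -1.2  7. ] w 32.2 q [  7.  19. 107.  -1.  50. -82.]
units [0.11 0.   0.24]
```

>>> drive_tool(
  moves=[
    {"claw":1,"dx":0.15,"dy":0,"dz":0.05,"yaw":0},
  ],
)

```text
time_s: 26.05
ee_pos: [529.9, 73.3, 96.0]
ee_rot: [-179.7, 3.9, 179.7]
force: [5.5, -0.5, 4.9]
gripper_width: 31.5
```

```bash
python3 -c "
from h import *
s=telemetry.state();print(np.round(s['torque'],2),np.round(s['effort'],2),np.round(s['force'],1),np.round(s['qpos'],2))"; python3 go.py 528.4 73.3 91
```

```text
[-0.17 -0.85  0.03] [  0.79 -35.37 -15.22   0.35   1.41  -0.  ] [ 5.5 -0.5  4.9] [  7.15  19.03 107.57  -1.04  49.61 -81.88]
t 26.05 pos [529.9  73.3  96. ] rot [-179.7    3.9  179.7] F [ 5.5 -0.5  4.9] w 31.5 q [  7.  19. 108.  -1.  50. -82.]
units [ 0.09 -0.    0.24]
```

>>> drive_tool(
  moves=[
    {"claw":1,"dx":0,"dy":0,"dz":0,"yaw":0},
    {"claw":1,"dx":0,"dy":0,"dz":0,"yaw":0},
  ],
  grip_force=3,
)

```text
time_s: 26.3
ee_pos: [529.7, 73.4, 95.9]
ee_rot: [-179.7, 3.8, 179.7]
force: [3.0, -0.3, 1.7]
gripper_width: 31.7
```

```bash
python3 go.py 528.4 73.3 91; python3 snap.py 23;python3 - <<'E'
from h import *
f=pickle.load(open("side23.pkl","rb")); x,y=527.8,73.3
G=(0,255,0);Rd=(0,0,255)
crop(f,270,230,80,100,6,"c22.png")
overlay(f,[(circ([x,y,60],23),G),(circ([x,y,78],23),Rd),(circ([x,y,78],16),Rd)],(270,230,80,100),6,"o22.png")
a=cv2.imread("pics/c22.png");b=cv2.imread("pics/o22.png");cv2.imwrite("pics/d23.png",cv2.resize(np.hstack([a,b]),(780,487)))
E
```

```text
t 26.3 pos [529.7  73.4  95.9] rot [-179.7    3.8  179.7] F [ 3.  -0.3  1.7] w 31.7 q [  7.  19. 108.  -1.  50. -82.]
units [ 0.08 -0.    0.24]
```

View pics/d23.png

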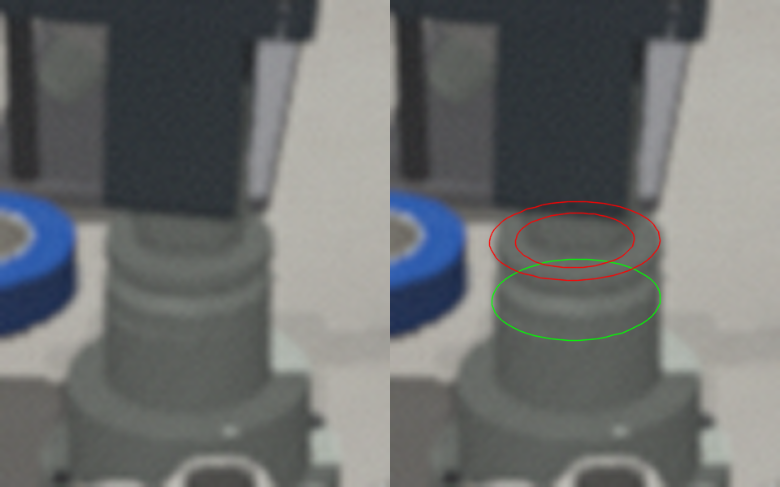

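>>> drive_tool(
  moves=[
    {"claw":1,"dx":0,"dy":0,"dz":0,"yaw":0},
    {"claw":1,"dx":0.05,"dy":0,"dz":-0.25,"yaw":0},
    {"claw":1,"dx":0.08,"dy":0,"dz":-0.1,"yaw":0},
    {"claw":1,"dx":0,"dy":0,"dz":0,"yaw":0},
  ],
  grip_force=12,
)

```text
time_s: 26.85
ee_pos: [524.6, 73.4, 100.7]
ee_rot: [-179.7, 3.6, 179.7]
force: [3.6, 0.2, -1.4]
gripper_width: 31.8
```

```bash
python3 go.py 528.2 73.3 91; python3 snap.py 24;python3 - <<'E'
from h import *
f=pickle.load(open("side24.pkl","rb")); 
crop(f,270,220,80,110,6,"c24.png")
E
```

```text
t 26.85 pos [524.6  73.4 100.7] rot [-179.7    3.6  179.7] F [ 3.6  0.2 -1.4] w 31.8 q [  7.  18. 108.  -1.  50. -82.]
units [-0.15 -0.    0.49]
```

View pics/c24.png

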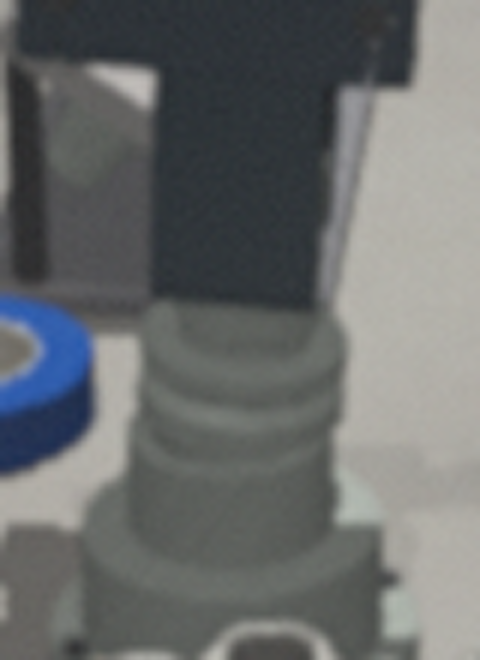

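>>> drive_tool(
  moves=[
    {"claw":1,"dx":-0.08,"dy":0,"dz":0.15,"yaw":0},
    {"claw":1,"dx":0,"dy":0,"dz":0.15,"yaw":0},
  ],
  grip_force=9,
)

```text
time_s: 27.15
ee_pos: [528.3, 73.6, 97.0]
ee_rot: [-179.7, 3.8, 179.7]
force: [1.8, 0.3, -3.8]
gripper_width: 31.5
```

```bash
python3 go.py 528.2 73.3 91
```

```text
t 27.15 pos [528.3  73.6  97. ] rot [-179.7    3.8  179.7] F [ 1.8  0.3 -3.8] w 31.5 q [  7.  19. 108.  -1.  50. -82.]
units [ 0.03 -0.02  0.3 ]
```

>>> drive_tool(
  moves=[
    {"claw":1,"dx":0,"dy":0,"dz":0.2,"yaw":0},
  ],
)

```text
time_s: 27.28
ee_pos: [529.8, 73.4, 94.3]
ee_rot: [-179.7, 4.0, 179.7]
force: [-1.2, -0.7, 12.3]
gripper_width: 31.7
```

```bash
python3 go.py 528.2 73.3 91;python3 - <<'E'
from h import *
f=grab_frame("side"); 
crop(f,270,220,80,110,6,"c25.png")
E
```

```text
t 27.27 pos [529.8  73.4  94.3] rot [-179.7    4.   179.7] F [-1.2 -0.7 12.3] w 31.7 q [  7.  19. 108.  -1.  49. -82.]
units [ 0.09 -0.01  0.16]
```

View pics/c25.png

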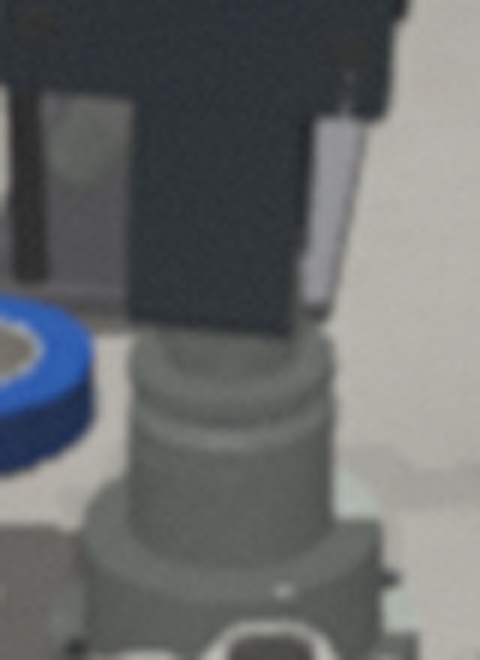

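>>> drive_tool(
  moves=[
    {"claw":1,"dx":0.03,"dy":0,"dz":-0.03,"yaw":0},
    {"claw":0.4,"dx":0.03,"dy":0,"dz":0,"yaw":0},
    {"claw":0,"dx":0,"dy":0,"dz":0,"yaw":0},
    {"claw":-0.5,"dx":0,"dy":0,"dz":0,"yaw":0},
  ],
  grip_force=5,
)

```text
time_s: 27.82
ee_pos: [526.2, 73.3, 93.6]
ee_rot: [-179.7, 3.6, 179.7]
force: [0.2, 0.1, 0.4]
gripper_width: 48.7
```

```bash
python3 go.py 528.2 73.3 91;python3 - <<'E'
from h import *
f=grab_frame("side"); pickle.dump(f,open("side26.pkl","wb"))
crop(f,270,220,80,110,6,"c26.png")
E
```

```text
t 27.82 pos [526.2  73.3  93.6] rot [-179.7    3.6  179.7] F [0.2 0.1 0.4] w 48.7 q [  7.  19. 108.  -1.  49. -82.]
units [-0.09  0.    0.14]
```

View pics/c26.png

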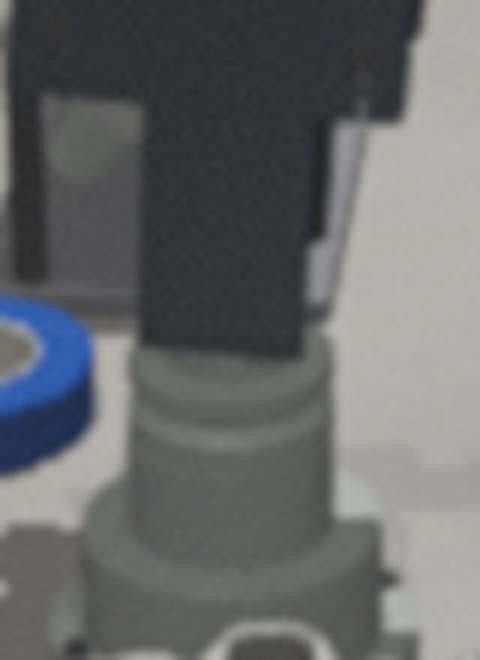

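>>> drive_tool(
  moves=[
    {"claw":-1,"dx":0,"dy":0,"dz":0,"yaw":0},
    {"claw":-1,"dx":0,"dy":0,"dz":0,"yaw":0},
    {"claw":-1,"dx":0,"dy":0,"dz":0,"yaw":0},
    {"claw":-1,"dx":0,"dy":0,"dz":-0.5,"yaw":0},
    {"claw":-1,"dx":0,"dy":0,"dz":-0.8,"yaw":0},
  ],
)

```text
time_s: 28.5
ee_pos: [522.9, 73.3, 119.2]
ee_rot: [-179.7, 3.4, 179.7]
force: [0.5, -0.8, -0.3]
gripper_width: 91.0
```

>>> drive_tool(
  moves=[
    {"claw":-1,"dx":0,"dy":0,"dz":-1,"yaw":0},
    {"claw":-1,"dx":0,"dy":0,"dz":-1,"yaw":0},
    {"claw":-1,"dx":0,"dy":0,"dz":-1,"yaw":0},
    {"claw":-1,"dx":0,"dy":0,"dz":-1,"yaw":0},
    {"claw":-1,"dx":0,"dy":0,"dz":-1,"yaw":0},
  ],
)

```text
time_s: 29.12
ee_pos: [516.7, 74.0, 225.7]
ee_rot: [-179.7, 3.5, 179.7]
force: [-1.2, 0.4, -0.3]
gripper_width: 91.0
```

>>> drive_tool(
  moves=[
    {"claw":-1,"dx":1,"dy":0,"dz":-0.3,"yaw":0},
    {"claw":-1,"dx":1,"dy":0,"dz":0,"yaw":0},
    {"claw":-1,"dx":1,"dy":0,"dz":0,"yaw":0},
    {"claw":-1,"dx":1,"dy":0,"dz":0,"yaw":0},
    {"claw":-1,"dx":0,"dy":0,"dz":0,"yaw":0},
  ],
)

```text
time_s: 29.75
ee_pos: [428.0, 74.1, 227.4]
ee_rot: [-179.7, 3.5, 179.7]
force: [0.7, 0.0, 0.7]
gripper_width: 91.2
```

```bash
python3 go.py 528.2 73.3 91;python3 - <<'E'
from h import *
x,y=527.8,73.3
G=(0,255,0);Rd=(0,0,255)
C=[(circ([x,y,60],23),G),(circ([x,y,78],23),Rd),(circ([x,y,123],16),Rd)]
f=grab_frame("side"); pickle.dump(f,open("side27.pkl","wb"))
crop(f,240,150,180,190,4,"c27.png"); overlay(f,C,(265,190,85,130),5,"o27s.png")
f=grab_frame("top");pickle.dump(f,open("top27.pkl","wb")); overlay(f,C,(175,190,85,100),5,"o27t.png");crop(f,170,160,280,160,2.8,"c27t.png")
a=cv2.imread("pics/o27s.png");b=cv2.imread("pics/o27t.png");cv2.imwrite("pics/o27.png",cv2.resize(np.hstack([a,cv2.copyMakeBorder(b,0,150,0,0,0)]),(780,596)))
E
```

```text
t 29.75 pos [428.   74.1 227.4] rot [-179.7    3.5  179.7] F [0.7 0.  0.7] w 91.2 q [  9.   3. 107.  -1.  66. -80.]
units [-4.58  0.02  7.11]
```

View pics/c27.png

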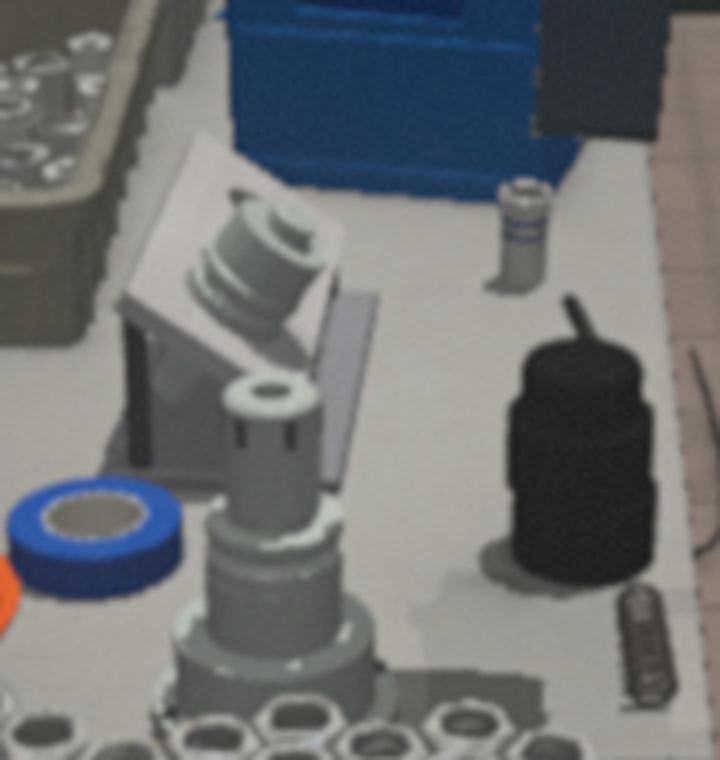

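View pics/o27.png

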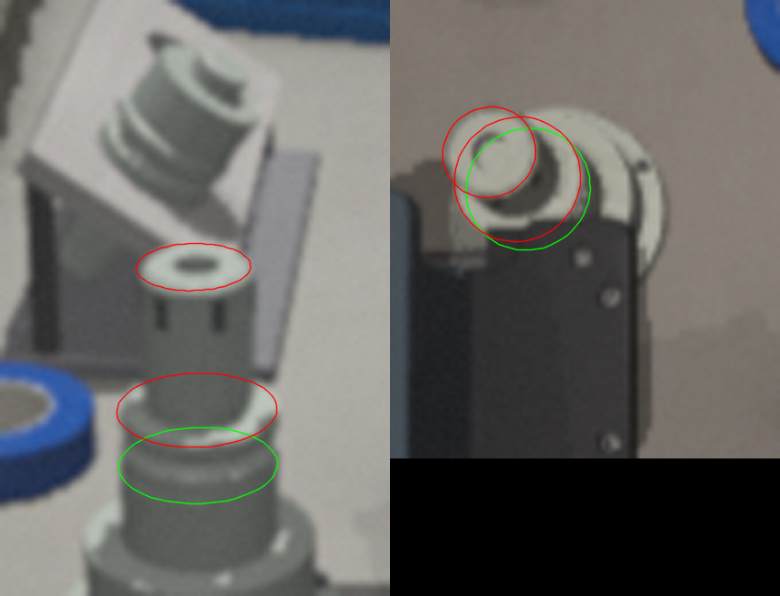

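View pics/c27t.png

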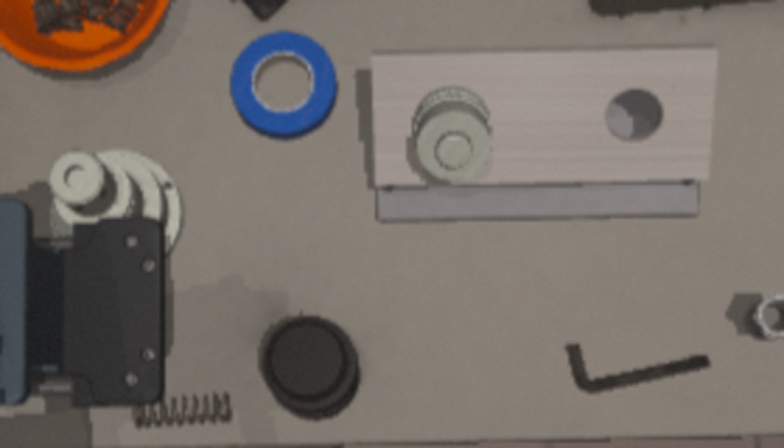

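```bash
python3 -c "
from h import *
print(job.job_done())"
```

```text
the job is handed in; nothing more can be done
None
```

The job is handed in at about 30 s of the 54 s allowed. My last pictures show both parts placed as asked; the hand-in reported no verdict.

- **Cap:** I lifted the dust cap off the socket and pressed it onto the spare cap until it made firm contact (about 24 N), then released it. In the side view it stands square on the spare's shoulder, about 1.5 mm off-centre against the 5 mm limit.
- **Slim holder:** I drew it out of the rack along its axis. The tool could not tilt, so I loosened the grip to 7 N above the socket and let it swing to about 8° off upright. Moving over and down into the bore brought it upright.
- **Seating:** It bound a few millimetres above the socket face on the first try, with the gripper tilted up to about 4°. I lifted it slightly, re-centred it and seated it. After release, the flange sits flush on the face. The nose end lies where the fully-home model predicts in both cameras.
- **Stubby holder and arm:** The stubby holder is still in its rack hole and looks unmoved. The arm is clear of everything, and its force reading is about zero.
- **Disagreement:** My drawn socket face in the side view was about 2 px (roughly 3 mm) off the visible face line during seating, so flange height there was hard to read. The later nose-end match is what I relied on.

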